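# Fetch the crucible from behind the sample tins

## Robot

A 6-joint arm with a two-finger parallel gripper is mounted at the origin on a cart in front of the work surface, level with it; the furniture and walls round the work are solid. World frame = base frame: x ahead of the robot, y to its left, z up, the work surface at z = 0. Lengths are in mm, angles in degrees, forces in N, time in s.
With the tool pointing down it reaches from about 300 to 850 mm from the base axis. Payload 4.2 kg.
Tool frame: the origin (TCP) lies at the very end of the fingers, on their centre line; the grasp point (between the pads) lies 19 mm behind it; z points along the fingers, x is the direction in which the jaws open and shut, and the axes are right-handed (so a half turn about z gives the same grasp; the last joint's range is limited). The gripper opens to 91 mm and grips with 3 to 60 N. Pads are 32 mm wide; open, the fingers measure 118 mm over their backs; the gripper's body (76 mm by 178 mm) begins 60 mm behind the grasp point.
Start: joints at [-67.895, 18.312, 89.639, -0, 72.044, -1.146], TCP at [226.988, -528.318, 213.976] pointing down, gripper open.
Joint ranges: [-177.97, 177.97], [-48.28, 115.42], [12.27, 149.76], [-77.06, 257.06], [2.81, 150.46], [-146.56, 146.56]. Speed limits (degrees/s): [147.25, 147.25, 180, 180, 180, 180].

## Interface

Orientations are given as [roll, pitch, yaw] about the fixed x, y, z axes, in that order (R = Rz(yaw) Ry(pitch) Rx(roll)).
In Python, from workcell import env gives the robot as it stands.
- The arm moves only by the tool servo_tool, never from a script. Its argument "plan" is a list of rows, each a list of 3 entries, a list of its own where there are three numbers: the turn, a rotation vector about the tool's x, y, z in degrees, then the shift along the tool's x, y, z in mm, then the finger opening in mm, from 0 to 91.2. In form: [[[ax, ay, az], [dx, dy, dz], claw], ...]. A call has exactly 10 rows; each row shifts and turns the pose as measured when the row begins, along the tool's axes as they then stand; what a row does not reach is not made up. A row lasts 1/8 s, in which the tool goes at most 62.5 mm and 10.7 degrees, less where a joint would pass 70% of its speed; a pose out of reach is approached as far as the arm can. A call with a gripper value outside its range is refused whole. The fingers move at their own pace and stop on an object; "squeeze" is the grip in N (left out, the last holds). Time passes only in rows, so rows that do not move let the fingers close, or fill a call up. It gives the time, the measured TCP pose, the force and the opening at its end, in the units of the state.
- env.state(): the state, without advancing time (a new reading comes with each control period).
- env.grab_frame(name): name is "scene" or "top" or "wrist"; returns a dict with "pixels" (480x640x3 uint8, red, green, blue), "intrinsics" (3x3 intrinsics, pixels), "eye" and "attitude" of the camera in the world. Camera axes: x right, y up, looking along -z (the intrinsics and any distortion apply to the point x, -y, -z); pixel columns grow to the right and rows downward; lengths in mm; the calibration is good to about 2 mm. A picture is of the moment at which its call begins. There is no depth.
- env.job_done(): hands the job in, once; it reports no verdict.
The state is a dict: "time_s": time; "qpos": joint angles; "qvel": joint speeds; "effort": joint torques, N m; "ee_pos": TCP position; "ee_rot": TCP orientation; "force": force on the tool from outside, world axes, zero at the start; "torque": the same for the moment, N m; "gripper_width": finger opening in mm.
Only numpy, scipy, OpenCV 4.12 (cv2) and the standard library are available. Lean on these libraries where they do the work, as an engineer would, in place of code of your own. Each camera call takes 0.05 s, during which the arm holds its last target.

## Task

The crucible that stands behind the two sample tins in the wooden sample tray is due for the furnace, but the tins leave no room for fingers beside it. Set both tins aside on the aluminium tray, seat the crucible in the free hole of the steel furnace carrier, and only then put each tin back in the cork ring it came from, so that the samples are not mixed up. Keep everything upright, and do not disturb the crucible that already sits in the carrier.

Things in the scene. Friction and masses are not known exactly. Their poses are not given: they have to be found in the camera images.
- sample_tray: Fixed beech tray, 114 (its x) by 204 (y) by 24 mm; origin under the block's centre on the worktop, x away from the robot. Two flat cork rings on top (inner width 74, outer 82, 4 mm high; centres x -9.6, y +57 and -57 mm) locate the tins, whose undersides are 24 mm above the worktop. Behind and between them, at x +17, y 0, is the crucible's hole; a 60 mm high back board has its face at x +45
- tin_low_center (a point): The low broad sample tin: round, aluminium with a white press lid, 60 mm across the lid (upper 15 mm), 58 mm across the body, 40 mm high, about 0.11 kg. The point is its centre, 20 mm above its underside. It starts upright in one of the two cork rings; which one changes
- tin_tall_center (a point): The tall narrow sample tin: round, aluminium with a white press lid, 53 mm across, 58 mm high, about 0.11 kg. The point is its centre, 29 mm above its underside. It starts upright in the other cork ring
- crucible_center (a point): Crucible to be fetched: white tapered porcelain cup, 25 mm across the foot, 40 mm at 24 mm up, 44 mm at the rim, 37 mm high, 0.035 kg; the point is on its axis, 18.5 mm above its foot. It hangs by its taper in a 38 mm hole of the sample tray behind the tins, foot about 20 mm below and rim about 17 mm above the top of the block; it seats as deep in the carrier. Grip it round the rim
- other_crucible_center (a point): A second, equal crucible that already sits in the carrier's other hole and stays there; the point is on its axis, 18.5 mm above its foot
- carrier: Fixed furnace carrier: a grey steel plate bridge 170 (its x) by 84 (its y) mm, top 36 mm above the worktop, with two 38 mm round holes on its x axis 90 mm apart and a wire loop handle at its +x end; origin under its centre on the worktop
- free_hole (a point): Centre of the carrier's free hole (38 mm wide, open below), at the level of the plate's top; it lies at x -45 mm of the carrier, on the end without the handle. The foot of the seated crucible hangs about 20 mm below this point
- side_tray: Fixed shallow aluminium tray for setting things aside: 220 (its x) by 140 (its y) mm, rim 14 mm high, floor 2.5 mm above the worktop, empty; origin at the centre of its underside. Both tins fit side by side, for example at x +50 and -50 mm
There are look-alikes about, which are no part of the job. What is shaped like the part that bears crucible_center but black is not meant.

How it is judged (in metres and radians):
On the way, in this order (a step that is already met when the one before it is completed fails the run):
1. both tins stand upright and let go on the aluminium tray while the crucible is still in the sample tray (x of tin_low_center in the frame of side_tray between -0.11 and 0.11 m and y of tin_low_center in the frame of side_tray between -0.07 and 0.07 m and z of tin_low_center in the frame of side_tray below 0.0265 m and angle between each of tin_low_center, tin_tall_center's own z axis and vertical below 0.1 rad and x of tin_tall_center in the frame of side_tray between -0.11 and 0.11 m and y of tin_tall_center in the frame of side_tray between -0.07 and 0.07 m and z of tin_tall_center in the frame of side_tray below 0.0355 m and contact force between the fingers and tin_low below 0.3 N and contact force between the fingers and tin_tall below 0.3 N and distance of crucible_center from where it was at the start of the episode below 0.01 m), for 0.2 s.
2. the crucible is seated in the carrier's free hole and let go, both tins still on the aluminium tray (horizontal distance between crucible_center and free_hole below 0.006 m and z of crucible_center in the frame of free_hole between -0.0055 and 0.0025 m and angle between crucible_center's own z axis and vertical below 0.12 rad and contact force between the fingers and crucible below 0.3 N and x of tin_low_center in the frame of side_tray between -0.11 and 0.11 m and y of tin_low_center in the frame of side_tray between -0.07 and 0.07 m and z of tin_low_center in the frame of side_tray below 0.0265 m and angle between each of tin_low_center, tin_tall_center's own z axis and vertical below 0.1 rad and x of tin_tall_center in the frame of side_tray between -0.11 and 0.11 m and y of tin_tall_center in the frame of side_tray between -0.07 and 0.07 m and z of tin_tall_center in the frame of side_tray below 0.0355 m), for 0.2 s.
At the end, for the whole second after the job is handed in: Each tin stands upright and flat inside the cork ring it started in (within 15 mm of where it stood), the crucible hangs upright and fully down in the carrier's free hole (within 6 mm of its axis and 4 mm of its seated depth), the other crucible is within 8 mm of where it was, all at rest (distance of each of tin_low_center, tin_tall_center from where it was at the start of the episode below 0.015 m and z of tin_low_center in the frame of sample_tray below 0.0465 m and angle between each of tin_low_center, tin_tall_center's own z axis and vertical below 0.1 rad and z of tin_tall_center in the frame of sample_tray below 0.0555 m and horizontal distance between crucible_center and free_hole below 0.006 m and z of crucible_center in the frame of free_hole between -0.0055 and 0.0025 m and angle between crucible_center's own z axis and vertical below 0.12 rad and linear speed of each of tin_low, tin_tall, crucible below 0.01 m/s and distance of other_crucible_center from where it was at the start of the episode below 0.008 m); the robot touches nothing.
It fails at once if the crucible that was already in the carrier is pushed or lifted by more than 8 mm (distance of other_crucible_center from where it was at the start of the episode above 0.008 m).
It fails at once if a tin or the crucible is tipped over (more than 35 degrees) (angle between any of tin_low_center, tin_tall_center, crucible_center's own z axis and vertical above 0.6 rad).
It also fails if it takes over 120 s, if anything falls off the work surface, if the arm or the gripper's body presses on something with over 40 N, if the wrist force passes 120 N, or if a joint passes its speed limit or range.

## Working session

There is one attempt and no reset: what is moved stays moved. The work goes in short steps, Python scripts to look and compute and a tool call to move; the robot and the scene stay as the last step left them, time stands still between calls to the robot, and variables do not carry over. Pictures are saved under pics/ and viewed, and the job is handed in when it is done.

Besides the shell and the picture viewer there is one more tool, called after "Emit:" by a JSON object that holds its "fn" and its "kwargs", one argument or row to a line. servo_tool: Moves the arm, as the interface text tells. Its arguments: {"type":"object","properties":{"plan":{"type":"array"},"squeeze":{"type":"number"}},"required":["plan"]}

```bash
ls; mkdir -p pics
python3 - <<'E'
from workcell import env
import cv2
for n in ["scene","top","wrist"]:
    f=env.grab_frame(n); cv2.imwrite(f"pics/{n}0.png",f["pixels"][:,:,::-1])
    print(n,f["intrinsics"],f["eye"],f["attitude"])
    print([k for k in f])
print(env.state())
E
```

```text
pics
scene [[620.2723762    0.         324.09490891]
 [  0.         620.2723762  247.48977858]
 [  0.           0.           1.        ]] [-610.94652617 -665.23665192  864.46075696] [ 59.07807662   1.41896131 -59.54284265]
['pixels', 'intrinsics', 'eye', 'attitude']
top [[580.30816352   0.         322.00456935]
 [  0.         580.30816352 239.41313601]
 [  0.           0.           1.        ]] [ 409.79464133   24.58247802 1167.42874301] [  5.57904079  -1.66624979 -91.71766709]
['pixels', 'intrinsics', 'eye', 'attitude']
wrist [[378.35153688   0.         323.76386086]
 [  0.         378.35153688 238.28645815]
 [  0.           0.           1.        ]] [ 295.8986387  -498.12462122  384.98464274] [-1.54663593e+01  5.40247066e-02 -6.67068035e+01]
['pixels', 'intrinsics', 'eye', 'attitude']
{'time_s': 0.15, 'qpos': array([-6.78949314e+01,  1.83397064e+01,  8.96882818e+01, -1.80154536e-03,
        7.20451100e+01, -1.14634397e+00]), 'qvel': array([ 0.05386287, -0.02817941, -0.31113658,  0.09892725, -0.0062919 ,
       -0.04261399]), 'effort': array([ 4.88402038e-04, -4.12774694e+01, -2.32155526e+01,  7.28552579e-02,
        4.33337654e-02, -8.99806173e-05]), 'ee_pos': array([ 226.83726099, -527.95753388,  213.36274303]), 'ee_rot': array([ 1.79999750e+02,  7.31178349e-02, -6.67480312e+01]), 'force': array([ 0.10792161,  0.18542677, -0.10613214]), 'torque': array([-0.00086847, -0.06867924, -0.01444486]), 'gripper_width': 90.82885316008581}
```

View pics/top0.png

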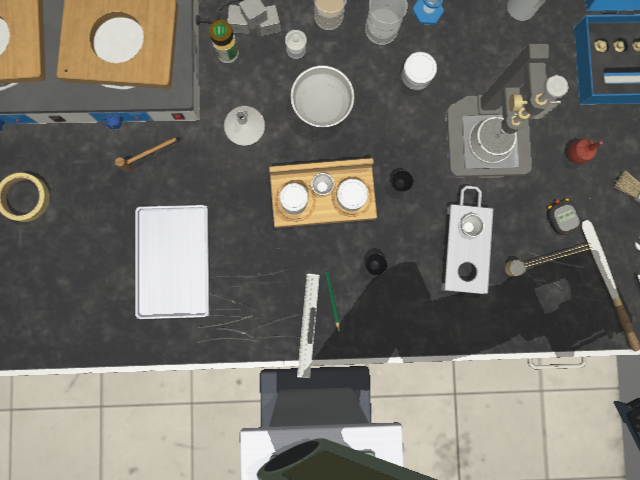

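View pics/scene0.png

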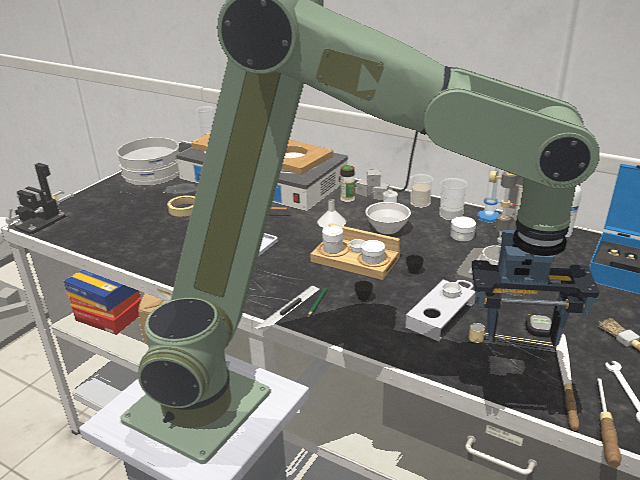

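View pics/wrist0.png

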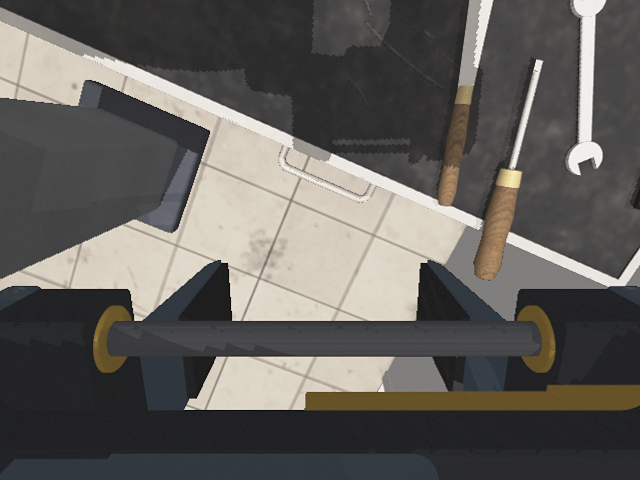

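The top view shows the sample tray near (323,195), with tins at (294,197) and (352,194) and the crucible at (322,184). The side tray is at (172,262), the carrier at (469,245) with its free hole at (467,271), and there are two black look-alikes. Next I'll zoom in and measure.

```bash
cat > h.py <<'E'
from workcell import env
import numpy as np, cv2
from scipy.spatial.transform import Rotation as R
def grab(n,name=None):
    f=env.grab_frame(n)
    if name: cv2.imwrite(f"pics/{name}.png",f["pixels"][:,:,::-1])
    return f
def ray(f,u,v):
    K=f["intrinsics"]; d=np.array([(u-K[0,2])/K[0,0],-(v-K[1,2])/K[1,1],-1.0])
    return R.from_euler('xyz',f["attitude"],degrees=True).apply(d)
def cast(f,u,v,z):
    d=ray(f,u,v); e=np.array(f["eye"]); return e+d*(z-e[2])/d[2]
def proj(f,p):
    K=f["intrinsics"]; c=R.from_euler('xyz',f["attitude"],degrees=True).inv().apply(np.array(p,float)-f["eye"])
    return np.array([K[0,2]+K[0,0]*c[0]/-c[2],K[1,2]-K[1,1]*c[1]/-c[2]])
def zoom(f,x0,y0,x1,y1,s,name):
    im=cv2.resize(f["pixels"][y0:y1,x0:x1,::-1],None,fx=s,fy=s,interpolation=cv2.INTER_CUBIC); cv2.imwrite(f"pics/{name}.png",im)
E
python3 - <<'E'
from h import *
f=grab("top")
zoom(f,260,150,390,235,6,"t_tray"); zoom(f,430,180,510,300,5,"t_car")
for n,u,v,z in [("L",294,197,70),("R",352,194,70),("cr",322,184,41),("hole",467,271,36),("other",471,225,53)]: print(n,cast(f,u,v,z).round(1))
for c in [(136,206),(208,206),(208,318),(135,318)]: print(cast(f,*c,14).round(1))
g=grab("scene"); zoom(g,300,210,420,290,6,"s_tray")
E
```

```text
L [598.9  40.6  70. ]
R [602.  -70.7  70. ]
cr [628.4 -14.7  41. ]
hole [ 449.3 -294.5   36. ]
other [ 538.  -302.4   53. ]
[598.3 355.9  14. ]
[594.7 213.4  14. ]
[372.8 215.9  14. ]
[377.2 357.7  14. ]
```

View pics/t_tray.png

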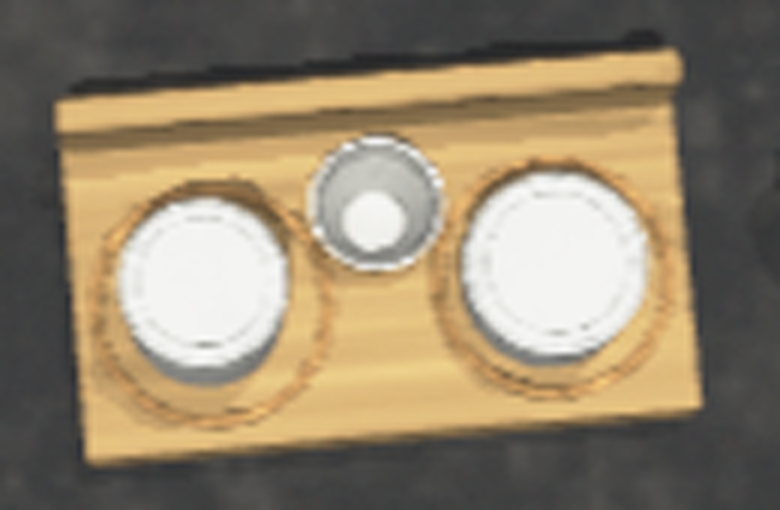

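View pics/t_car.png

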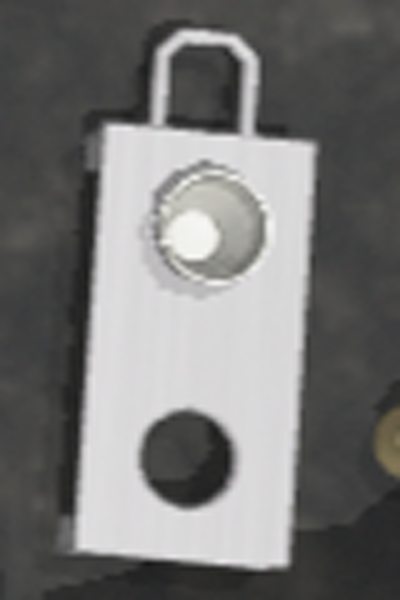

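View pics/s_tray.png

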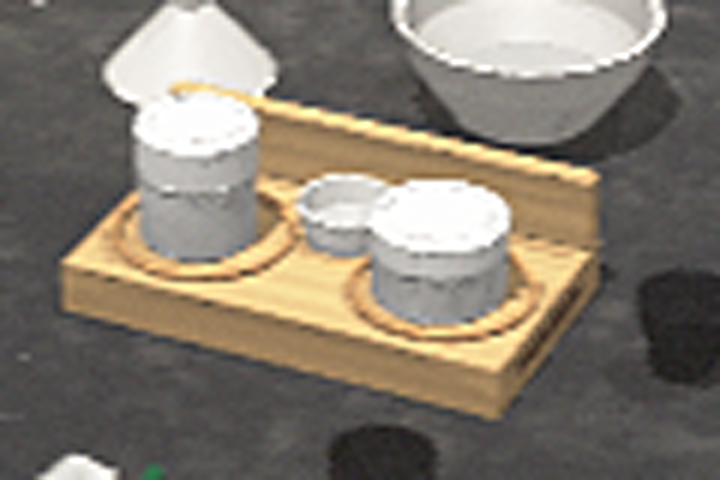

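Run:
```python
from h import *
f=grab("top"); im=f["pixels"].astype(int)
def blob(mask,x0,y0,x1,y1,name):
    m=np.zeros(mask.shape,np.uint8); m[y0:y1,x0:x1]=mask[y0:y1,x0:x1]
    n,l,s,c=cv2.connectedComponentsWithStats(m)
    i=1+np.argmax(s[1:,4]); cs,_=cv2.findContours((l==i).astype(np.uint8),cv2.RETR_EXTERNAL,cv2.CHAIN_APPROX_NONE)
    cc=max(cs,key=len); e=cv2.fitEllipse(cc); r=cv2.minAreaRect(cc)
    print(name,s[i],c[i].round(2),[np.round(x,1) for x in e]); return e[0],r
mx=im.max(2); mn=im.min(2)
white=((mn>200)&(mx-mn<25)).astype(np.uint8)
t,_=blob(white,275,175,315,215,"tall"); print(cast(f,*t,82).round(1))
t,_=blob(white,335,175,375,215,"low"); print(cast(f,*t,64).round(1))
wood=((im[...,0]-im[...,2])>30).astype(np.uint8)
dark=(mx<120).astype(np.uint8)
t,_=blob(dark,455,258,480,285,"hole"); print(cast(f,*t,36).round(1))
light=((mn>185)).astype(np.uint8)
t,r=blob(light,440,203,500,298,"plate"); b=cv2.boxPoints(r); print([cast(f,*p,36).round(1)[:2] for p in b])
t,r=blob(light,125,195,220,330,"side"); b=cv2.boxPoints(r); print([cast(f,*p,14).round(1)[:2] for p in b])
grey=((mx-mn<25)).astype(np.uint8)
t,_=blob(grey,310,171,335,197,"cruc"); print(cast(f,*t,41).round(1))
# from manual crop pixels
def cr(U,V,x0,y0,s,z): return cast(f,x0+(U+.5)/s-.5,y0+(V+.5)/s-.5,z).round(1)
print("cruc manual",cr(376,203,260,150,6,41),"ringL",cr(218,305,260,150,6,28),"ringR",cr(553,278,260,150,6,28))
print("corners", [cr(*p,260,150,6,24) for p in [(92,465),(700,405)]], "other",cr(213,228,430,180,5,53))
```

```text
tall [280 184  27  27 570] [293.29 196.81] [array([293.3, 196.9]), array([25.9, 26.4]), np.float64(168.3)]
[597.1  41.7  82. ]
low [338 179  30  30 687] [352.26 193.66] [array([352.3, 193.7]), array([28.6, 29. ]), np.float64(163.3)]
[603.6 -71.8  64. ]
hole [458 262  19  20 282] [467.02 271.38] [array([467. , 271.4]), array([17.6, 18.6]), np.float64(160.9)]
[ 448.5 -294.5   36. ]
plate [ 446  203   46   90 2902] [468.49 248.86] [array([468.6, 249.2]), array([ 46.1, 104. ]), np.float64(3.4)]
[array([ 413.3, -249. ]), array([ 588.9, -270.6]), array([ 580.9, -353.4]), array([ 405.1, -330.5])]
side [ 135  205   73  114 7695] [171.79 260.97] [array([171.4, 261.8]), array([ 81.2, 134.1]), np.float64(0.5)]
[array([600.4, 357.9]), array([596.7, 215.4]), array([372.8, 217.8]), array([377.2, 357.7])]
cruc [312 173  22  22 377] [322.29 183.4 ] [array([322.3, 183.4]), array([20.7, 21.4]), np.float64(14.1)]
[629.6 -15.4  41. ]
cruc manual [629.6 -15.3  41. ] ringL [599.2  37.5  28. ] ringR [605.5 -73.7  28. ]
corners [array([547.5,  80.5,  24. ]), array([ 562.3, -121.5,   24. ])] other [ 537.6 -304.8   53. ]
```

The tall tin is in the y+ ring and the low tin in the y− ring. The tray's yaw is about +4°. I'll turn the tool to match before travelling.

Emit:
{"fn": "servo_tool", "kwargs": {
  "plan": [
    [[0,0,-10.2],[0,0,-5],91],
    [[0,0,-10.2],[0,0,-5],91],
    [[0,0,-10.2],[0,0,-5],91],
    [[0,0,-10.2],[0,0,-5],91],
    [[0,0,-10.2],[0,0,-5],91],
    [[0,0,-10.2],[0,0,-5],91],
    [[0,0,-10.2],[0,0,-5],91],
    [[0,0,0],[0,-50,0],91],
    [[0,0,0],[0,-60,0],91],
    [[0,0,0],[0,-60,0],91]
  ],
  "squeeze": 15
}}

```text
time_s: 1.55
ee_pos: [206.0, -358.1, 247.8]
ee_rot: [-179.8, 0.0, 6.9]
force: [1.4, 0.6, -0.3]
gripper_width: 91.0
```

Emit:
{"fn": "servo_tool", "kwargs": {
  "plan": [
    [[0,0,1],[45,-38,0],70],
    [[0,0,1],[47,-38,0],70],
    [[0,0,1],[47,-38,0],70],
    [[0,0,0],[47,-38,0],70],
    [[0,0,0],[47,-38,0],70],
    [[0,0,0],[47,-38,0],70],
    [[0,0,0],[47,-38,0],70],
    [[0,0,0],[47,-38,0],70],
    [[0,0,0],[40,-32,0],70],
    [[0,0,0],[0,0,0],70]
  ]
}}

```text
time_s: 2.8
ee_pos: [603.0, 24.8, 249.5]
ee_rot: [179.8, -0.3, 3.8]
force: [-1.2, -0.9, 0.2]
gripper_width: 70.0
```

```bash
cat >> h.py <<'E'
def to(x,y,z,yaw):
    s=env.state(); p=s["ee_pos"]; c=s["ee_rot"]
    Rt=R.from_euler('xyz',c,degrees=True); d=Rt.inv().apply(np.array([x,y,z])-p)
    rv=(Rt.inv()*R.from_euler('xyz',[180,0,yaw],degrees=True)).as_rotvec(degrees=True)
    print("t",s["time_s"],"pos",p.round(1),c.round(1),"shift",d.round(1),"turn",rv.round(1),"w",round(s["gripper_width"],1),"F",s["force"].round(1),"q",s["qpos"].round(0))
E
python3 - <<'E'
from h import *
to(597,42,150,4.2)
grab("wrist","w1")
E
```

```text
t 2.8 pos [603.   24.8 249.5] [179.8  -0.3   3.8] shift [ -5.4 -17.9  99.5] turn [ 0.2 -0.3 -0.4] w 70.0 F [-1.2 -0.9  0.2] q [ 1. 20. 82. -0. 78. -2.]
```

View pics/w1.png

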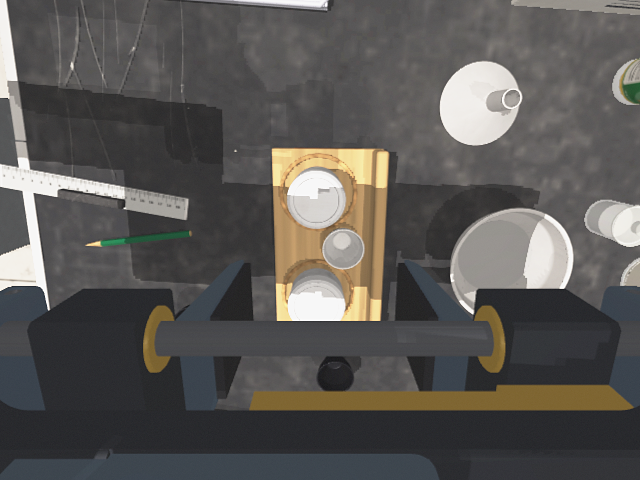

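The wrist view shows the tall tin's lid at about (317,198), the crucible rim at (343,249), and the low tin partly hidden at (317,300).

Run:
```python
from h import *
f=grab("wrist"); zoom(f,260,140,400,325,4,"w1z")
print(cast(f,317,196.5,82).round(1),cast(f,343,249,41).round(1),cast(f,317,302,64).round(1))
# tray corners near: top-left/right of block at z24
print(cast(f,273,149,24).round(1),cast(f,389,149,60).round(1))
```

```text
[595.   43.1  82. ] [625.5 -17.5  41. ] [601.6 -69.1  64. ]
[546.9  79.4  24. ] [659.1  88.3  60. ]
```

View pics/w1z.png

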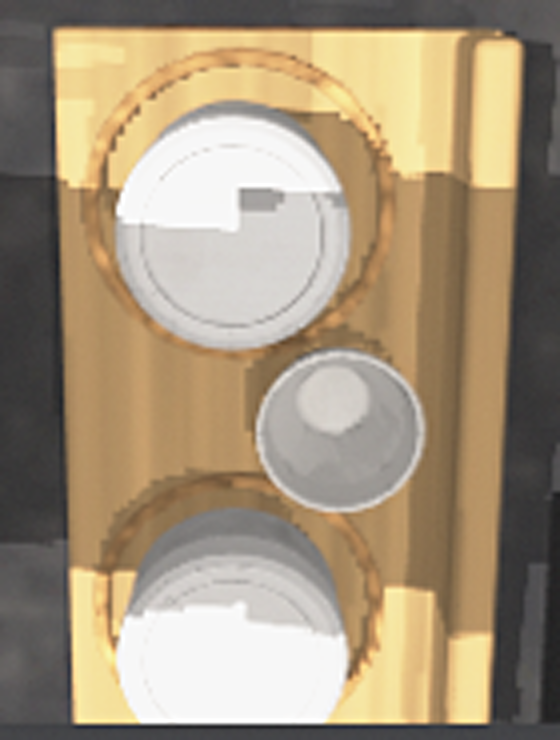

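Emit:
{"fn": "servo_tool", "kwargs": {
  "plan": [
    [[0,0,0],[-3,-9,20],65],
    [[0,0,0],[-3,-9,40],65],
    [[0,0,0],[0,0,40],65],
    [[0,0,0],[0,0,30],65],
    [[0,0,0],[0,0,5],65],
    [[0,0,0],[0,0,0],65],
    [[0,0,0],[0,0,0],65],
    [[0,0,0],[0,0,0],65],
    [[0,0,0],[0,0,0],65],
    [[0,0,0],[0,0,0],65]
  ]
}}

```text
time_s: 4.15
ee_pos: [591.8, 31.4, 120.7]
ee_rot: [179.6, -0.9, 3.1]
force: [0.4, 0.9, 0.1]
gripper_width: 65.3
```

Run:
```python
from h import *
to(596.5,42,37,4.2)
f=grab("wrist","w2")
```

```text
t 4.15 pos [591.8  31.4 120.7] [179.6  -0.9   3.1] shift [  4.  -10.8  83.7] turn [ 0.4 -0.9 -1.1] w 65.3 F [0.4 0.9 0.1] q [ 2. 24. 96. -0. 60. -1.]
```

View pics/w2.png

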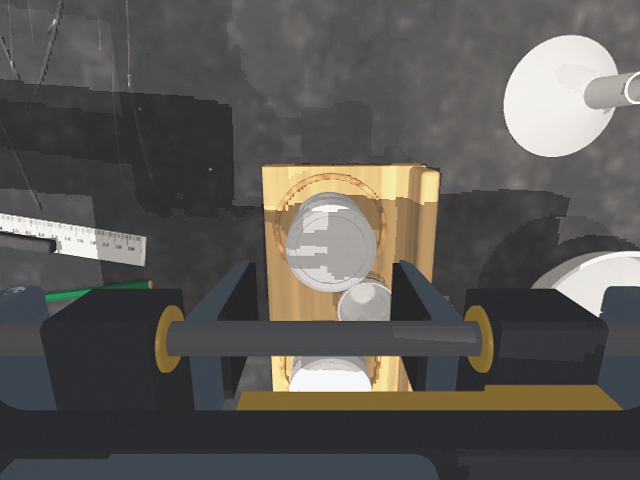

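The tall tin's lid is at about (331,250). I'll correct laterally and straighten the tool before descending.

Emit:
{"fn": "servo_tool", "kwargs": {
  "plan": [
    [[0.4,-0.9,-1.1],[4,-11,10],65],
    [[0,0,0],[0,0,0],65],
    [[0,0,0],[0,0,0],65],
    [[0,0,0],[0,0,0],65],
    [[0,0,0],[0,0,0],65],
    [[0,0,0],[0,0,0],65],
    [[0,0,0],[0,0,0],65],
    [[0,0,0],[0,0,0],65],
    [[0,0,0],[0,0,0],65],
    [[0,0,0],[0,0,0],65]
  ]
}}

```text
time_s: 5.45
ee_pos: [595.5, 43.5, 109.7]
ee_rot: [-180.0, 0.1, 4.3]
force: [0.9, 0.6, -0.1]
gripper_width: 64.8
```

Run:
```python
from h import *
to(596.5,42,37,4.2)
```

```text
t 5.45 pos [595.5  43.5 109.7] [-1.8e+02  1.0e-01  4.3e+00] shift [ 1.   1.7 72.7] turn [-0.   0.1  0.1] w 64.8 F [ 0.9  0.6 -0.1] q [ 3. 25. 95.  0. 60. -1.]
```

Emit:
{"fn": "servo_tool", "kwargs": {
  "plan": [
    [[0,0,0],[1,2,15],65],
    [[0,0,0],[0,0,20],65],
    [[0,0,0],[0,0,20],65],
    [[0,0,0],[0,0,15],65],
    [[0,0,0],[0,0,3],65],
    [[0,0,0],[0,0,0],65],
    [[0,0,0],[0,0,0],45],
    [[0,0,0],[0,0,0],45],
    [[0,0,0],[0,0,0],45],
    [[0,0,0],[0,0,0],45]
  ],
  "squeeze": 15
}}

```text
time_s: 6.7
ee_pos: [596.8, 41.1, 32.5]
ee_rot: [-180.0, 0.1, 4.3]
force: [0.7, 0.3, -1.2]
gripper_width: 52.6
```

Run:
```python
from h import *
to(596.5,42,37,4.2)
f=grab("wrist","w3")
```

```text
t 6.7 pos [596.8  41.1  32.5] [-1.8e+02  1.0e-01  4.3e+00] shift [-0.2 -0.9 -4.5] turn [-0.   0.1  0.1] w 52.6 F [ 0.7  0.3 -1.2] q [  3.  30. 100.   0.  50.  -1.]
```

View pics/w3.png

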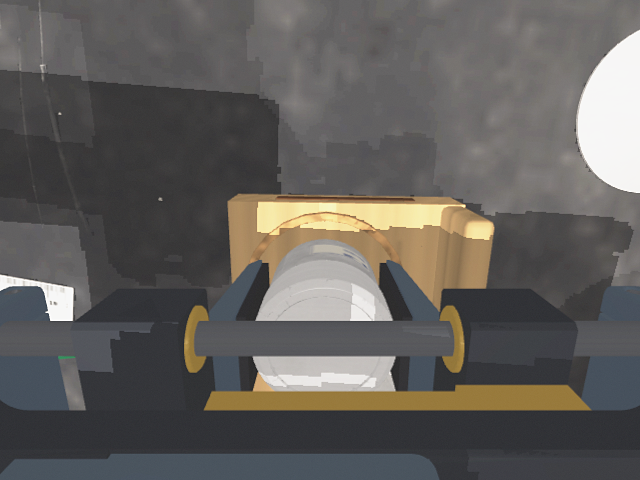

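The grip is at 52.6 mm. Lifting, then carrying to the side tray.

Emit:
{"fn": "servo_tool", "kwargs": {
  "plan": [
    [[0,0,0],[0,0,-15],45],
    [[0,0,0],[0,0,-30],45],
    [[0,0,0],[0,0,-35],45],
    [[0,0,0],[-10,-20,-15],45],
    [[0,0,0],[-22,-40,0],45],
    [[0,0,0],[-25,-45,0],45],
    [[0,0,0],[-25,-45,0],45],
    [[0,0,0],[-25,-45,0],45],
    [[0,0,0],[-20,-40,0],45],
    [[0,0,0],[0,0,0],45]
  ]
}}

```text
time_s: 8.0
ee_pos: [442.1, 276.9, 134.6]
ee_rot: [-179.8, 0.1, 4.3]
force: [0.2, 1.0, -1.8]
gripper_width: 52.8
```

Run:
```python
from h import *
to(437,287,14,4)
f=grab("wrist","w4")
f=grab("top","t4");
```

```text
t 8.0 pos [442.1 276.9 134.6] [-1.798e+02  1.000e-01  4.300e+00] shift [ -4.1 -10.  120.7] turn [-0.2  0.1  0.3] w 52.8 F [ 0.2  1.  -1.8] q [ 31.  17. 103.   0.  59.  26.]
```

View pics/w4.png

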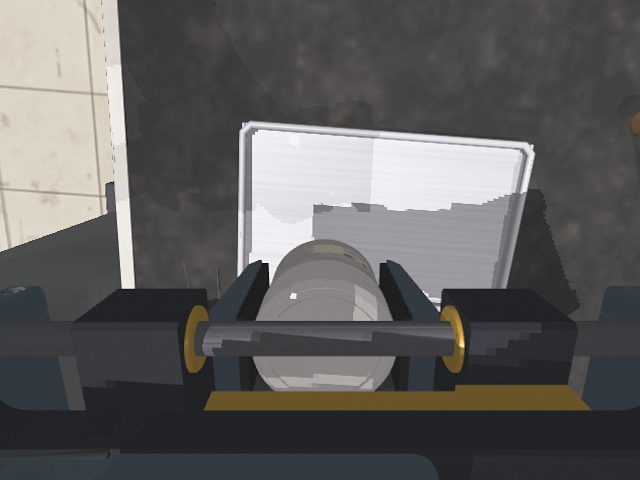

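The tin hangs upright, and the tray's far rim corners are at (243,124) and (533,147). Descending most of the way.

Emit:
{"fn": "servo_tool", "kwargs": {
  "plan": [
    [[0,0,0],[-4,-10,15],45],
    [[0,0,0],[0,0,25],45],
    [[0,0,0],[0,0,25],45],
    [[0,0,0],[0,0,20],45],
    [[0,0,0],[0,0,8],45],
    [[0,0,0],[0,0,0],45],
    [[0,0,0],[0,0,0],45],
    [[0,0,0],[0,0,0],45],
    [[0,0,0],[0,0,0],45],
    [[0,0,0],[0,0,0],45]
  ]
}}

```text
time_s: 9.35
ee_pos: [440.3, 282.7, 36.9]
ee_rot: [-179.8, 0.1, 3.5]
force: [0.3, 0.3, -0.8]
gripper_width: 52.6
```

Run:
```python
from h import *
to(437,287,12,4)
f=grab("wrist","w5"); print(cast(f,0,0,0)[:0])
g=grab("top","t5"); zoom(g,110,190,240,330,5,"t5z")
```

```text
t 9.35 pos [440.3 282.7  36.9] [-1.798e+02  1.000e-01  3.500e+00] shift [-3.  -4.4 25. ] turn [-0.2  0.1 -0.5] w 52.6 F [ 0.3  0.3 -0.8] q [ 31.  24. 110.   0.  46.  28.]
[]
```

View pics/w5.png

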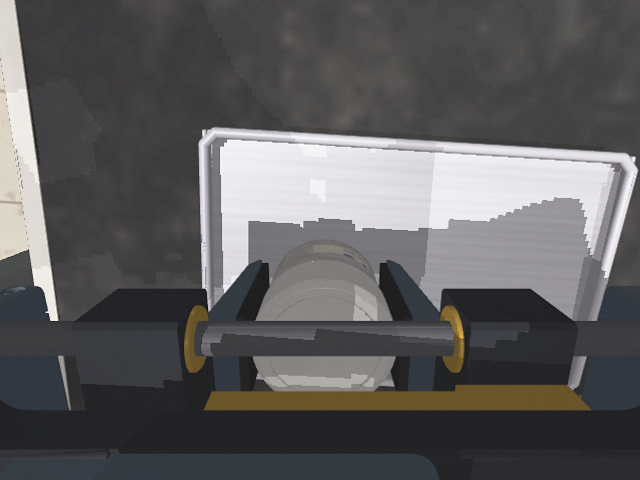

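Emit:
{"fn": "servo_tool", "kwargs": {
  "plan": [
    [[0,0,0],[0,-3,10],45],
    [[0,0,0],[0,0,9],45],
    [[0,0,0],[0,0,3],45],
    [[0,0,0],[0,0,0],45],
    [[0,0,0],[0,0,0],45],
    [[0,0,0],[0,0,0],45],
    [[0,0,0],[0,0,0],45],
    [[0,0,0],[0,0,0],45],
    [[0,0,0],[0,0,0],45],
    [[0,0,0],[0,0,0],45]
  ]
}}

```text
time_s: 10.7
ee_pos: [440.0, 286.0, 13.3]
ee_rot: [-179.8, 0.1, 3.5]
force: [-0.2, -0.1, -1.6]
gripper_width: 52.5
```

Emit:
{"fn": "servo_tool", "kwargs": {
  "plan": [
    [[0,0,0],[0,0,1.5],45],
    [[0,0,0],[0,0,0],45],
    [[0,0,0],[0,0,0],54],
    [[0,0,0],[0,0,0],58],
    [[0,0,0],[0,0,0],66],
    [[0,0,0],[0,0,0],68],
    [[0,0,0],[0,0,-15],68],
    [[0,0,0],[0,0,-30],68],
    [[0,0,0],[0,0,-40],68],
    [[0,0,0],[0,0,-15],68]
  ]
}}

```text
time_s: 11.95
ee_pos: [440.4, 285.8, 117.0]
ee_rot: [-179.8, 0.0, 3.5]
force: [0.9, -0.5, 0.6]
gripper_width: 67.9
```

Run:
```python
from h import *
to(602.5,-71,130,4.2)
f=grab("wrist","w6")
```

```text
t 11.95 pos [440.4 285.8 117. ] [-179.8    0.     3.5] shift [139.8 366.  -14.5] turn [-0.2  0.  -0.7] w 67.9 F [ 0.9 -0.5  0.6] q [ 32.  19. 104.   0.  57.  28.]
```

View pics/w6.png

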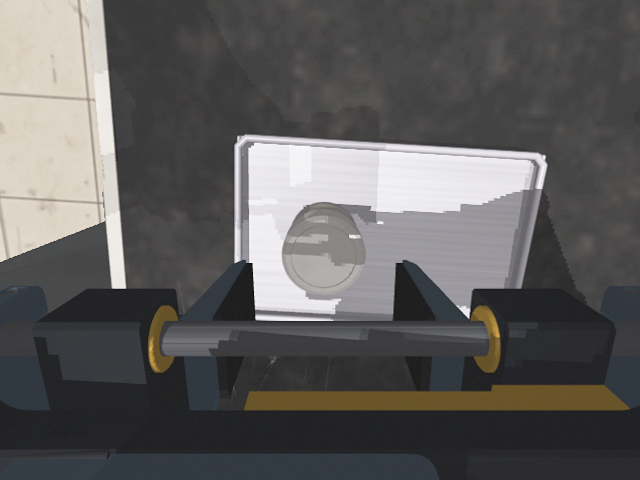

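The tall tin stands upright in the tray at (323,255). Now the low tin.

Emit:
{"fn": "servo_tool", "kwargs": {
  "plan": [
    [[0,0,0],[10,25,-10],72],
    [[0,0,0],[18,48,-5],72],
    [[0,0,0],[18,48,0],72],
    [[0,0,0],[18,48,0],72],
    [[0,0,0],[18,48,0],72],
    [[0,0,0],[18,48,0],72],
    [[0,0,0],[18,48,0],72],
    [[0,0,0],[15,32,0],72],
    [[0,0,0],[5,10,0],72],
    [[0,0,0],[0,0,0],72]
  ]
}}

```text
time_s: 13.25
ee_pos: [605.9, -68.9, 136.1]
ee_rot: [-179.6, -0.4, 3.7]
force: [-0.8, 0.2, 0.3]
gripper_width: 71.9
```

Run:
```python
from h import *
to(602.5,-71,100,4.2)
f=grab("wrist","w7")
```

```text
t 13.25 pos [605.9 -68.9 136.1] [-179.6   -0.4    3.7] shift [-3.8  2.1 36.1] turn [-0.4 -0.4 -0.5] w 71.9 F [-0.8  0.2  0.3] q [ -8.  24.  92.   1.  63. -12.]
```

View pics/w7.png

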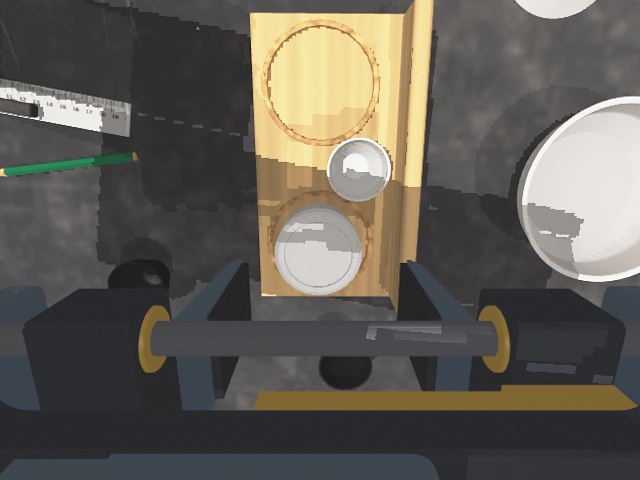

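The low tin's lid is centred at (319,252), the crucible at (359,169), and the empty ring at (320,83).

Run:
```python
from h import *
f=grab("wrist")
print("low",cast(f,319,252,64).round(1),"cruc",cast(f,359,169,41).round(1),"ringL",cast(f,320,83,28).round(1))
to(602.5,-71,100,4.2)
```

```text
low [603.  -69.7  64. ] cruc [627.4 -14.6  41. ] ringL [596.6  41.2  28. ]
t 13.35 pos [605.5 -67.9 136.2] [-179.6   -0.4    3.8] shift [-3.4  3.2 36.1] turn [-0.4 -0.4 -0.4] w 71.9 F [ 0.9 -0.   0.3] q [ -8.  24.  92.   1.  63. -12.]
```

Emit:
{"fn": "servo_tool", "kwargs": {
  "plan": [
    [[-0.4,-0.4,-0.4],[-3,3,10],72],
    [[0,0,0],[0,0,15],72],
    [[0,0,0],[0,0,5],72],
    [[0,0,0],[0,0,0],72],
    [[0,0,0],[0,0,0],72],
    [[0,0,0],[0,0,0],72],
    [[0,0,0],[0,0,0],72],
    [[0,0,0],[0,0,0],72],
    [[0,0,0],[0,0,0],72],
    [[0,0,0],[0,0,0],72]
  ]
}}

```text
time_s: 14.6
ee_pos: [601.5, -68.1, 104.5]
ee_rot: [-180.0, 0.0, 4.4]
force: [-0.2, -0.6, 0.2]
gripper_width: 71.7
```

Run:
```python
from h import *
to(603,-71,34,4.2)
```

```text
t 14.6 pos [601.5 -68.1 104.5] [-180.     0.     4.4] shift [ 1.3  3.  70.5] turn [-0.   0.   0.2] w 71.7 F [-0.2 -0.6  0.2] q [ -8.  26.  94.   0.  60. -12.]
```

Emit:
{"fn": "servo_tool", "kwargs": {
  "plan": [
    [[0,0,0],[1,3,15],72],
    [[0,0,0],[0,0,20],72],
    [[0,0,0],[0,0,20],72],
    [[0,0,0],[0,0,10],72],
    [[0,0,0],[0,0,2],72],
    [[0,0,0],[0,0,0],72],
    [[0,0,0],[0,0,0],50],
    [[0,0,0],[0,0,0],50],
    [[0,0,0],[0,0,0],50],
    [[0,0,0],[0,0,0],50]
  ],
  "squeeze": 15
}}

```text
time_s: 15.85
ee_pos: [603.0, -71.9, 33.9]
ee_rot: [-180.0, -0.0, 4.4]
force: [0.1, 0.6, -0.8]
gripper_width: 59.6
```

Run:
```python
from h import *
to(603,-71,34,4.2)
f=grab("wrist","w8")
```

```text
t 15.85 pos [603.  -71.9  33.9] [-180.    -0.     4.4] shift [ 0.  -0.9 -0.1] turn [-0.  -0.   0.2] w 59.6 F [ 0.1  0.6 -0.8] q [ -8.  30.  99.   0.  51. -12.]
```

View pics/w8.png

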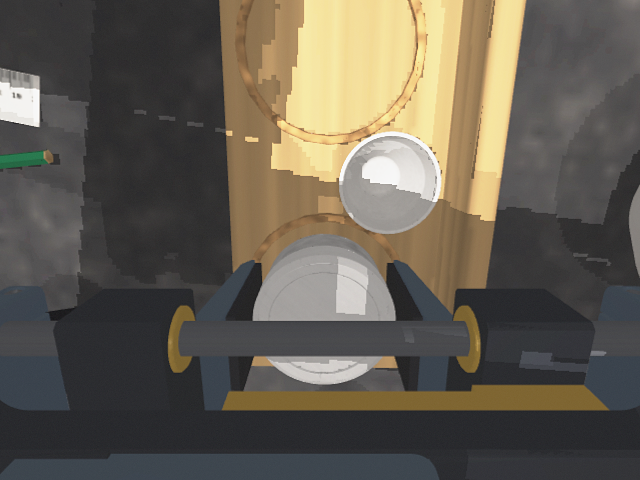

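Low tin held at 59.6 mm. The crucible is undisturbed at (390,183). Carrying it over.

Emit:
{"fn": "servo_tool", "kwargs": {
  "plan": [
    [[0,0,0],[0,0,-15],50],
    [[0,0,0],[0,0,-35],50],
    [[0,0,0],[0,0,-40],50],
    [[0,0,0],[-3,-20,-10],50],
    [[0,0,0],[-5,-45,0],50],
    [[0,0,0],[-6,-58,0],50],
    [[0,0,0],[-6,-58,0],50],
    [[0,0,0],[-6,-58,0],50],
    [[0,0,0],[-6,-58,0],50],
    [[0,0,0],[-3,-30,0],50]
  ]
}}

```text
time_s: 17.15
ee_pos: [535.7, 265.2, 136.5]
ee_rot: [-179.9, 0.3, 4.2]
force: [0.8, 0.5, -1.8]
gripper_width: 59.7
```

Run:
```python
from h import *
to(537,286,60,4.2)
```

```text
t 17.15 pos [535.7 265.2 136.5] [-179.9    0.3    4.2] shift [  3.2 -20.4  76.5] turn [-0.1  0.3 -0. ] w 59.7 F [ 0.8  0.5 -1.8] q [25. 24. 93.  0. 63. 21.]
```

Emit:
{"fn": "servo_tool", "kwargs": {
  "plan": [
    [[0,0,0],[3,-19,10],50],
    [[0,0,0],[0,0,25],50],
    [[0,0,0],[0,0,30],50],
    [[0,0,0],[0,0,20],50],
    [[0,0,0],[0,0,10],50],
    [[0,0,0],[0,0,0],50],
    [[0,0,0],[0,0,0],50],
    [[0,0,0],[0,0,0],50],
    [[0,0,0],[0,0,0],50],
    [[0,0,0],[0,0,0],50]
  ]
}}

```text
time_s: 18.4
ee_pos: [533.4, 288.6, 35.8]
ee_rot: [-179.9, 0.5, 4.4]
force: [-0.3, -1.3, -1.3]
gripper_width: 59.4
```

Run:
```python
from h import *
to(537,286,13.5,4.2)
f=grab("wrist","w9")
```

```text
t 18.4 pos [533.4 288.6  35.8] [-179.9    0.5    4.4] shift [ 3.6  2.9 22.3] turn [-0.1  0.5  0.2] w 59.4 F [-0.3 -1.3 -1.3] q [27. 30. 98.  0. 52. 23.]
```

View pics/w9.png

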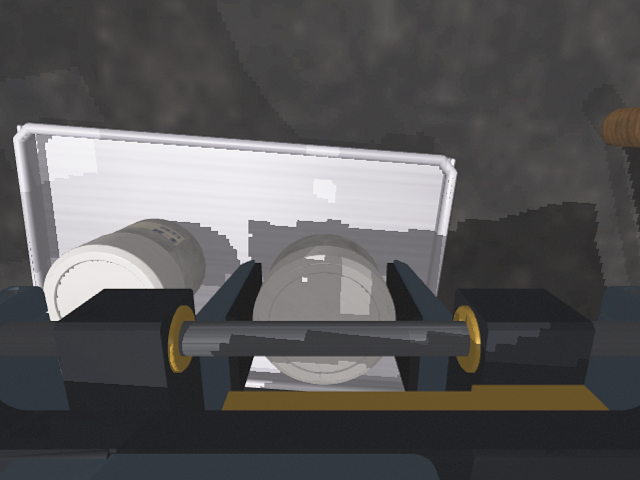

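The tall tin is clear on the left, and the fingers are inside the tray rim. Lowering.

Emit:
{"fn": "servo_tool", "kwargs": {
  "plan": [
    [[0,0,0],[0,1,9],50],
    [[0,0,0],[0,0,9],50],
    [[0,0,0],[0,0,2],50],
    [[0,0,0],[0,0,0],50],
    [[0,0,0],[0,0,0],50],
    [[0,0,0],[0,0,0],50],
    [[0,0,0],[0,0,0],50],
    [[0,0,0],[0,0,0],50],
    [[0,0,0],[0,0,0],50],
    [[0,0,0],[0,0,0],50]
  ]
}}

```text
time_s: 19.7
ee_pos: [533.4, 287.7, 14.5]
ee_rot: [-179.9, 0.4, 4.4]
force: [0.2, 0.6, -1.7]
gripper_width: 59.8
```

Emit:
{"fn": "servo_tool", "kwargs": {
  "plan": [
    [[0,0,0],[0,0,1.5],50],
    [[0,0,0],[0,0,0],50],
    [[0,0,0],[0,0,0],61],
    [[0,0,0],[0,0,0],65],
    [[0,0,0],[0,0,0],72],
    [[0,0,0],[0,0,0],72],
    [[0,0,0],[0,0,-15],72],
    [[0,0,0],[0,0,-30],72],
    [[0,0,0],[0,0,-45],72],
    [[0,0,0],[0,0,-40],72]
  ]
}}

```text
time_s: 20.95
ee_pos: [533.3, 287.0, 146.8]
ee_rot: [-180.0, 0.7, 4.4]
force: [0.7, -0.3, 0.4]
gripper_width: 71.8
```

Run:
```python
from h import *
to(627.5,-15.5,150,-86)
f=grab("wrist","w10")
```

```text
t 20.95 pos [533.3 287.  146.8] [-180.     0.7    4.4] shift [ 70.8 308.8  -4. ] turn [ 0.5  0.5 90.4] w 71.8 F [ 0.7 -0.3  0.4] q [27. 24. 91.  0. 66. 23.]
```

View pics/w10.png

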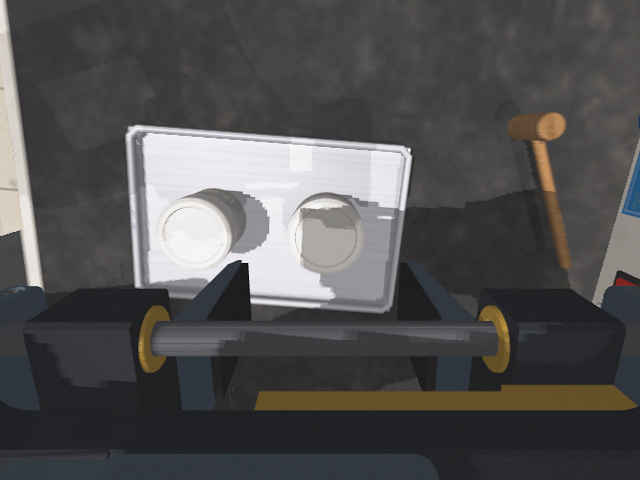

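Both tins stand upright in the side tray, at (197,232) and (325,233). I'll turn the tool to yaw −86° and travel to the crucible.

Emit:
{"fn": "servo_tool", "kwargs": {
  "plan": [
    [[0,0,10],[0,0,-10],62],
    [[0,0,10],[0,0,-5],62],
    [[0,0,10],[0,0,0],62],
    [[0,0,10],[0,0,0],62],
    [[0,0,10],[0,0,0],62],
    [[0,0,10],[0,0,0],62],
    [[0,0,10],[0,0,0],62],
    [[0,0,10],[0,0,0],62],
    [[0,0,10],[0,0,0],62],
    [[0,0,0],[40,0,0],62]
  ]
}}

```text
time_s: 22.25
ee_pos: [539.1, 250.7, 181.0]
ee_rot: [-179.1, 0.7, -88.5]
force: [-0.5, 0.0, 0.7]
gripper_width: 61.9
```

Run:
```python
from h import *
to(627.5,-15.5,150,-86)
```

```text
t 22.25 pos [539.1 250.7 181. ] [-179.1    0.7  -88.5] shift [268.8 -81.   28.8] turn [-0.9  0.7 -2.5] w 61.9 F [-0.5  0.   0.7] q [ 24.  21.  91.   0.  67. 112.]
```

Emit:
{"fn": "servo_tool", "kwargs": {
  "plan": [
    [[-0.9,0.7,-2.5],[25,-6,0],62],
    [[0,0,0],[35,-12,4],62],
    [[0,0,0],[35,-12,4],62],
    [[0,0,0],[35,-12,4],62],
    [[0,0,0],[35,-12,4],62],
    [[0,0,0],[35,-12,4],62],
    [[0,0,0],[32,-10,4],62],
    [[0,0,0],[25,-6,4],62],
    [[0,0,0],[10,-3,0],62],
    [[0,0,0],[0,0,0],62]
  ]
}}

```text
time_s: 23.5
ee_pos: [645.6, -19.6, 162.0]
ee_rot: [-179.3, 0.1, -86.0]
force: [0.5, -0.6, -0.1]
gripper_width: 62.0
```

Run:
```python
from h import *
to(627.5,-15.5,110,-86)
f=grab("wrist","w11")
```

```text
t 23.5 pos [645.6 -19.6 162. ] [-1.793e+02  1.000e-01 -8.600e+01] shift [-5.2 18.4 51.8] turn [-0.7  0.1 -0. ] w 62.0 F [ 0.5 -0.6 -0.1] q [-3. 26. 85.  0. 68. 83.]
```

View pics/w11.png

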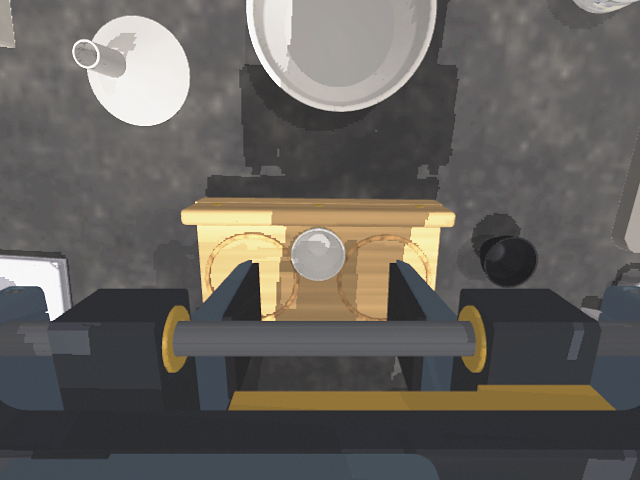

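The crucible rim is centred at (318,254), between the two empty rings.

Run:
```python
from h import *
f=grab("wrist"); print(cast(f,318,254.5,41).round(1)); 
c=cast(f,318,254.5,41); to(c[0],c[1],100,-86)
```

```text
[627.  -15.4  41. ]
t 23.6 pos [645.3 -18.6 161.9] [-1.794e+02  1.000e-01 -8.590e+01] shift [-4.4 18.7 61.7] turn [-0.6  0.1  0.1] w 62.0 F [-0.   0.5 -0. ] q [-3. 26. 85.  0. 68. 83.]
```

Emit:
{"fn": "servo_tool", "kwargs": {
  "plan": [
    [[-0.6,0,0],[-4,18,10],62],
    [[0,0,0],[0,0,20],62],
    [[0,0,0],[0,0,25],62],
    [[0,0,0],[0,0,15],62],
    [[0,0,0],[0,0,5],62],
    [[0,0,0],[0,0,0],62],
    [[0,0,0],[0,0,0],62],
    [[0,0,0],[0,0,0],62],
    [[0,0,0],[0,0,0],62],
    [[0,0,0],[0,0,0],62]
  ]
}}

```text
time_s: 24.85
ee_pos: [628.4, -9.8, 89.9]
ee_rot: [-179.5, 0.1, -85.6]
force: [0.7, 0.8, 0.1]
gripper_width: 61.9
```

Run:
```python
from h import *
to(627,-15.4,29,-86)
f=grab("wrist","w12")
```

```text
t 24.85 pos [628.4  -9.8  89.9] [-1.795e+02  1.000e-01 -8.560e+01] shift [ 5.7  2.3 60.8] turn [-0.5  0.1  0.4] w 61.9 F [0.7 0.8 0.1] q [-2. 28. 93.  0. 59. 83.]
```

View pics/w12.png

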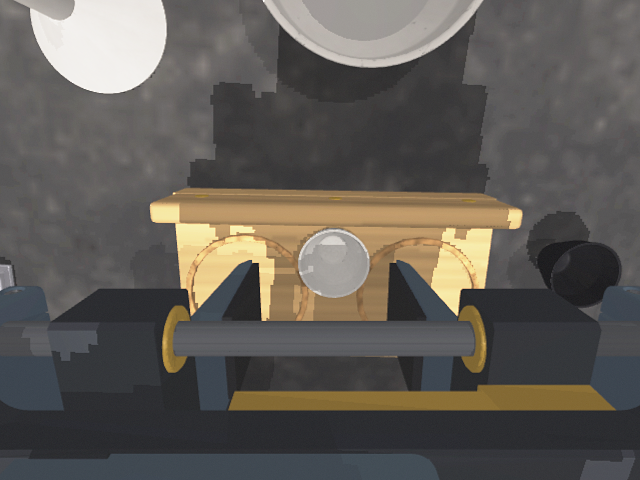

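Emit:
{"fn": "servo_tool", "kwargs": {
  "plan": [
    [[-0.5,0,0.4],[5.5,2,8],62],
    [[0,0,0],[0,0,10],62],
    [[0,0,0],[0,0,10],62],
    [[0,0,0],[0,0,3],62],
    [[0,0,0],[0,0,0],62],
    [[0,0,0],[0,0,0],62],
    [[0,0,0],[0,0,0],62],
    [[0,0,0],[0,0,0],62],
    [[0,0,0],[0,0,0],62],
    [[0,0,0],[0,0,0],62]
  ]
}}

```text
time_s: 26.15
ee_pos: [626.8, -15.8, 56.6]
ee_rot: [180.0, 0.1, -86.0]
force: [-0.1, -0.5, -0.3]
gripper_width: 62.0
```

Run:
```python
from h import *
to(627,-15.4,30.5,-86)
f=grab("wrist","w13")
```

```text
t 26.15 pos [626.8 -15.8  56.6] [ 1.8e+02  1.0e-01 -8.6e+01] shift [-0.3 -0.3 26.1] turn [ 0.   0.1 -0. ] w 62.0 F [-0.1 -0.5 -0.3] q [-3. 30. 94.  0. 55. 83.]
```

View pics/w13.png

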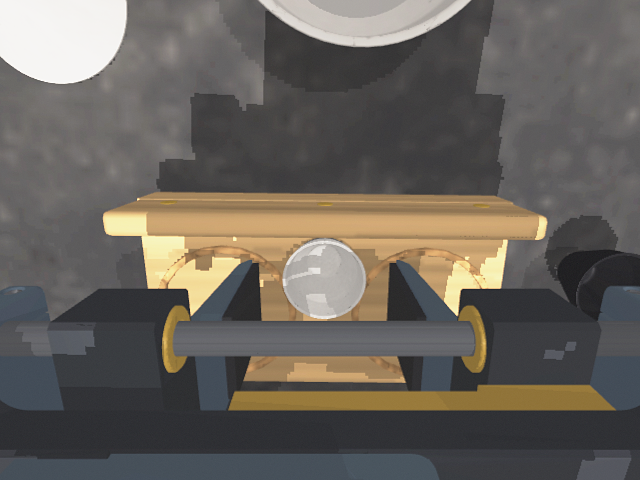

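The crucible is centred between the fingers at (324,278). Descending and gripping.

Emit:
{"fn": "servo_tool", "kwargs": {
  "plan": [
    [[0,0,0],[0,0,8],62],
    [[0,0,0],[0,0,9],62],
    [[0,0,0],[0,0,6],62],
    [[0,0,0],[0,0,2],62],
    [[0,0,0],[0,0,0],62],
    [[0,0,0],[0,0,0],50],
    [[0,0,0],[0,0,0],38],
    [[0,0,0],[0,0,0],38],
    [[0,0,0],[0,0,0],38],
    [[0,0,0],[0,0,0],38]
  ],
  "squeeze": 10
}}

```text
time_s: 27.45
ee_pos: [626.6, -15.7, 29.6]
ee_rot: [180.0, 0.1, -86.0]
force: [-0.6, 0.7, -1.1]
gripper_width: 43.5
```

Run:
```python
from h import *
to(448.5,-294.5,100,-96.6)
f=grab("wrist","w14")
```

```text
t 27.45 pos [626.6 -15.7  29.6] [ 1.8e+02  1.0e-01 -8.6e+01] shift [265.5 197.2 -70.8] turn [ 0.1  0.1 10.6] w 43.5 F [-0.6  0.7 -1.1] q [-3. 32. 96.  0. 52. 83.]
```

View pics/w14.png

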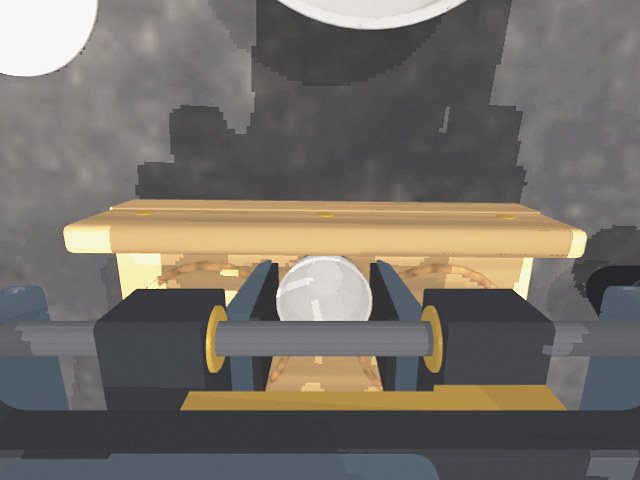

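Crucible gripped at 43.5 mm. Lifting straight up first.

Emit:
{"fn": "servo_tool", "kwargs": {
  "plan": [
    [[0,0,0],[0,0,-8],38],
    [[0,0,0],[0,0,-15],38],
    [[0,0,0],[0,0,-25],38],
    [[0,0,0],[0,0,-25],38],
    [[0,0,2],[10,8,-15],38],
    [[0,0,2],[25,18,0],38],
    [[0,0,2],[32,24,0],38],
    [[0,0,2],[32,24,0],38],
    [[0,0,2],[32,24,0],38],
    [[0,0,0],[20,15,0],38]
  ]
}}

```text
time_s: 28.75
ee_pos: [505.0, -169.1, 126.8]
ee_rot: [-179.7, 0.0, -96.6]
force: [-0.1, 0.1, -1.0]
gripper_width: 43.5
```

Run:
```python
from h import *
to(448.5,-294.5,110,-96.6)
f=grab("wrist","w15")
```

```text
t 28.75 pos [ 505.  -169.1  126.8] [-179.7    0.   -96.6] shift [131.1  41.8  16.6] turn [-0.3  0.   0. ] w 43.5 F [-0.1  0.1 -1. ] q [-20.  19. 103.   0.  58.  77.]
```

View pics/w15.png

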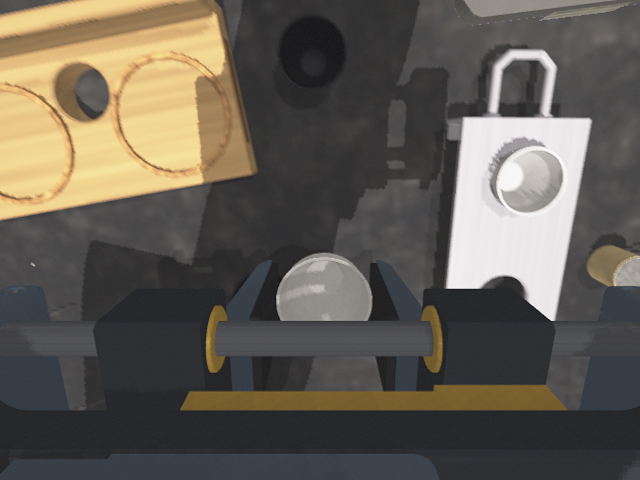

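The carrier is at the right, with the other crucible at (527,180) and the free hole partly hidden at (503,285). I'll shift back and sideways to see the hole unobstructed.

Emit:
{"fn": "servo_tool", "kwargs": {
  "plan": [
    [[0,0,0],[15,20,0],38],
    [[0,0,0],[20,28,0],38],
    [[0,0,0],[20,28,0],38],
    [[0,0,0],[12,15,0],38],
    [[0,0,0],[0,0,0],38],
    [[0,0,0],[0,0,0],38],
    [[0,0,0],[0,0,0],38],
    [[0,0,0],[0,0,0],38],
    [[0,0,0],[0,0,0],38],
    [[0,0,0],[0,0,0],38]
  ]
}}

```text
time_s: 30.05
ee_pos: [402.0, -228.1, 129.0]
ee_rot: [-179.7, -0.1, -97.0]
force: [-1.2, 0.2, 0.2]
gripper_width: 43.4
```

Run:
```python
from h import *
to(448.5,-294.5,110,-96.6)
f=grab("wrist","w16")
```

```text
t 30.05 pos [ 402.  -228.1  129. ] [-1.797e+02 -1.000e-01 -9.700e+01] shift [ 60.2 -54.1  19.4] turn [-0.3 -0.1 -0.4] w 43.4 F [-1.2  0.2  0.2] q [-31.  12. 111.   0.  56.  66.]
```

View pics/w16.png

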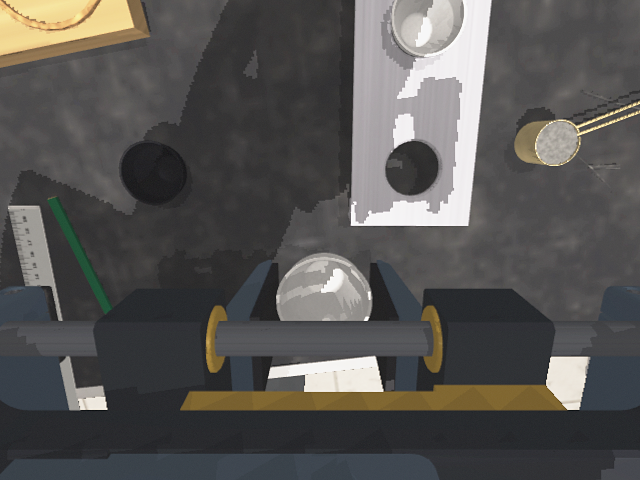

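The free hole is now fully visible at about (412,167), and the held crucible is at (324,295).

Run:
```python
from h import *
f=grab("wrist"); im=f["pixels"].astype(int)
m=(im.max(2)<95).astype(np.uint8); w=np.zeros_like(m); w[134:200,380:444]=m[134:200,380:444]
n,l,s,c=cv2.connectedComponentsWithStats(w); i=1+np.argmax(s[1:,4]); print(s[i],c[i])
cs,_=cv2.findContours((l==i).astype(np.uint8),0,1); e=cv2.fitEllipse(cs[0]); print(e)
b=s[i]; u,v=b[0]+b[2]/2-.5,b[1]+b[3]/2-.5
print(cast(f,u,v,36).round(1)); h=cast(f,*e[0],36); print(h.round(1))
p=env.state()["ee_pos"]; print("held rim",(cast(f,324,299,p[2]+11.4)-p).round(1), [ (cast(f,x,292,p[2]+11.4)-p).round(1) for x in (277,372)])
to(h[0],h[1],110,-96.6)
```

```text
[ 385  141   54   54 2250] [411.61288889 167.732     ]
((411.62176513671875, 167.72845458984375), (50.63447570800781, 54.71611022949219), 36.728572845458984)
[ 447.3 -294.9   36. ]
[ 447.2 -294.9   36. ]
held rim [ 1.8 -0.1 11.4] [array([ 7.8, 20.8, 11.4]), array([  2.5, -22.3,  11.4])]
t 30.15 pos [ 402.  -228.2  129. ] [-1.797e+02 -1.000e-01 -9.700e+01] shift [ 60.7 -52.9  19.4] turn [-0.3 -0.1 -0.4] w 43.5 F [ 0.3 -0.  -0.7] q [-31.  12. 111.   0.  56.  66.]
```

Emit:
{"fn": "servo_tool", "kwargs": {
  "plan": [
    [[-0.3,0,-0.4],[12,-10,0],38],
    [[0,0,0],[20,-17,0],38],
    [[0,0,0],[18,-16,0],38],
    [[0,0,0],[8,-7,10],38],
    [[0,0,0],[0,0,10],38],
    [[0,0,0],[0,0,5],38],
    [[0,0,0],[0,0,0],38],
    [[0,0,0],[0,0,0],38],
    [[0,0,0],[0,0,0],38],
    [[0,0,0],[0,0,0],38]
  ]
}}

```text
time_s: 31.4
ee_pos: [446.5, -294.5, 102.1]
ee_rot: [179.9, -0.1, -96.5]
force: [0.8, 0.1, -1.6]
gripper_width: 43.4
```

Run:
```python
from h import *
to(447.4,-294.8,75,-96.6)
f=grab("wrist","w17")
```

```text
t 31.4 pos [ 446.5 -294.5  102.1] [ 1.799e+02 -1.000e-01 -9.650e+01] shift [ 0.1 -0.9 27.1] turn [ 0.1 -0.1  0.1] w 43.4 F [ 0.8  0.1 -1.6] q [-35.  20. 104.  -0.  55.  62.]
```

View pics/w17.png

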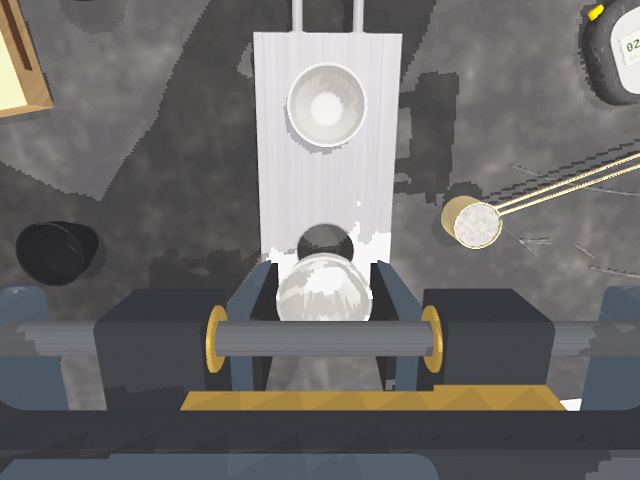

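It is aligned in y: the hole at x≈326 px, the held crucible at 324 and the other crucible at 327. Lowering the foot into the hole in stages.

Emit:
{"fn": "servo_tool", "kwargs": {
  "plan": [
    [[0,0,0],[0,-1,10],38],
    [[0,0,0],[0,0,14],38],
    [[0,0,0],[0,0,10],38],
    [[0,0,0],[0,0,5],38],
    [[0,0,0],[0,0,0],38],
    [[0,0,0],[0,0,0],38],
    [[0,0,0],[0,0,0],38],
    [[0,0,0],[0,0,0],38],
    [[0,0,0],[0,0,0],38],
    [[0,0,0],[0,0,0],38]
  ]
}}

```text
time_s: 32.7
ee_pos: [447.8, -294.9, 60.6]
ee_rot: [180.0, -0.1, -96.5]
force: [0.5, 0.0, 0.1]
gripper_width: 43.4
```

Run:
```python
from h import *
to(447.4,-294.8,42,-96.6)
f=grab("wrist","w18")
g=grab("scene"); zoom(g,400,260,500,340,7,"s18")
```

```text
t 32.7 pos [ 447.8 -294.9   60.6] [ 1.80e+02 -1.00e-01 -9.65e+01] shift [-0.1  0.4 18.6] turn [ 0.  -0.1  0.1] w 43.4 F [0.5 0.  0.1] q [-35.  23. 107.  -0.  50.  62.]
```

View pics/w18.png

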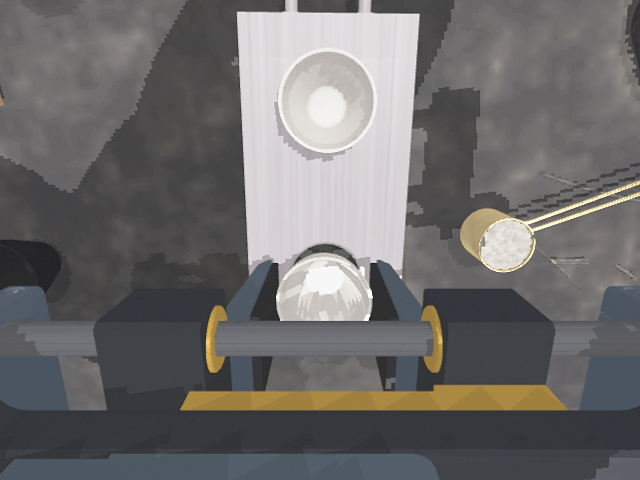

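View pics/s18.png

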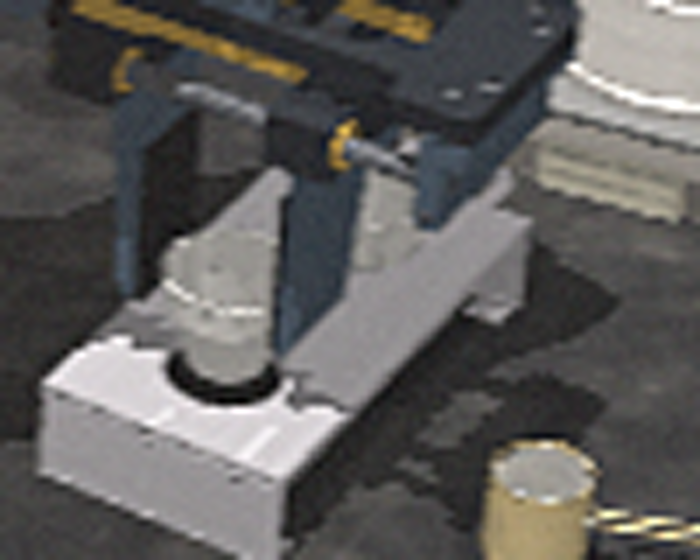

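The crucible's foot is just entering over the hole, well centred. Lowering to just above its seat.

Emit:
{"fn": "servo_tool", "kwargs": {
  "plan": [
    [[0,0,0],[0,0,6],38],
    [[0,0,0],[0,0,6],38],
    [[0,0,0],[0,0,3],38],
    [[0,0,0],[0,0,0],38],
    [[0,0,0],[0,0,0],38],
    [[0,0,0],[0,0,0],38],
    [[0,0,0],[0,0,0],38],
    [[0,0,0],[0,0,0],38],
    [[0,0,0],[0,0,0],38],
    [[0,0,0],[0,0,0],38]
  ]
}}

```text
time_s: 34.05
ee_pos: [446.9, -294.8, 44.2]
ee_rot: [179.9, -0.1, -96.5]
force: [-1.0, -0.1, -0.8]
gripper_width: 43.4
```

Emit:
{"fn": "servo_tool", "kwargs": {
  "plan": [
    [[0,0,0],[0,0,1.5],38],
    [[0,0,0],[0,0,1],38],
    [[0,0,0],[0,0,0],38],
    [[0,0,0],[0,0,0],38],
    [[0,0,0],[0,0,0],38],
    [[0,0,0],[0,0,0],38],
    [[0,0,0],[0,0,0],38],
    [[0,0,0],[0,0,0],38],
    [[0,0,0],[0,0,0],38],
    [[0,0,0],[0,0,0],38]
  ]
}}

```text
time_s: 35.3
ee_pos: [446.8, -294.9, 41.5]
ee_rot: [179.8, -0.1, -96.5]
force: [-0.9, 0.2, -1.1]
gripper_width: 43.7
```

Run:
```python
from h import *
to(447.4,-294.8,42,-96.6)
f=grab("wrist","w19")
g=grab("scene"); zoom(g,400,260,500,340,7,"s19")
```

```text
t 35.3 pos [ 446.8 -294.9   41.5] [ 1.798e+02 -1.000e-01 -9.650e+01] shift [-0.2 -0.6 -0.5] turn [ 0.2 -0.1  0.1] w 43.7 F [-0.9  0.2 -1.1] q [-35.  25. 108.  -0.  47.  62.]
```

View pics/s19.png

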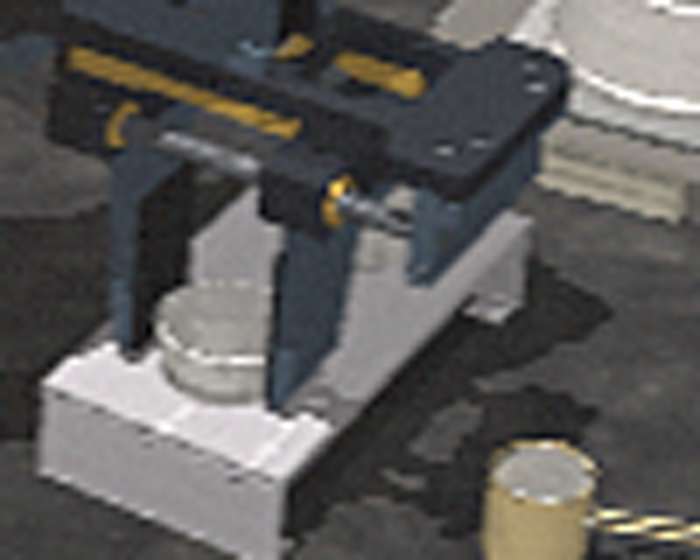

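Seated. I'll open gradually, wait, then rise straight up.

Emit:
{"fn": "servo_tool", "kwargs": {
  "plan": [
    [[0,0,0],[0,0,0],45],
    [[0,0,0],[0,0,0],48],
    [[0,0,0],[0,0,0],54],
    [[0,0,0],[0,0,0],62],
    [[0,0,0],[0,0,0],62],
    [[0,0,0],[0,0,0],62],
    [[0,0,0],[0,0,-10],62],
    [[0,0,0],[0,0,-30],62],
    [[0,0,0],[0,0,-40],62],
    [[0,0,0],[0,0,-30],62]
  ]
}}

```text
time_s: 36.65
ee_pos: [446.8, -294.0, 154.5]
ee_rot: [179.7, -0.0, -96.5]
force: [0.6, -0.1, -0.7]
gripper_width: 61.9
```

Run:
```python
from h import *
to(440,287,130,4)
f=grab("wrist","w20")
g=grab("scene"); zoom(g,400,260,500,340,7,"s20")
```

```text
t 36.65 pos [ 446.8 -294.   154.5] [179.7  -0.  -96.5] shift [-576.5   72.3   24.8] turn [   0.2    0.2 -100.5] w 61.9 F [ 0.6 -0.1 -0.7] q [-34.  17. 100.  -0.  63.  62.]
```

View pics/w20.png

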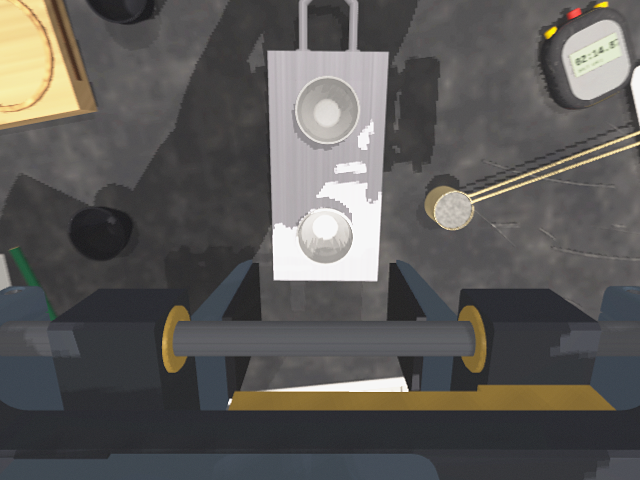

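View pics/s20.png

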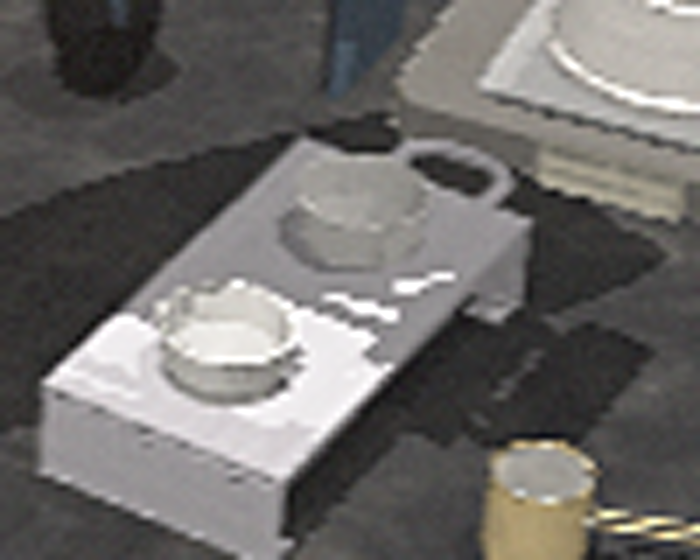

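The crucible is upright and seated, with its rim at (325,237), and its height in the scene view matches the neighbouring crucible. Turning back for the tins.

Emit:
{"fn": "servo_tool", "kwargs": {
  "plan": [
    [[0,0,-10.3],[-20,0,0],75],
    [[0,0,-10.3],[-20,0,0],75],
    [[0,0,-10.3],[-20,0,0],75],
    [[0,0,-10.3],[-20,0,0],75],
    [[0,0,-10.3],[0,0,0],75],
    [[0,0,-10.3],[0,0,0],75],
    [[0,0,-10.3],[0,0,0],75],
    [[0,0,-10.3],[0,0,0],75],
    [[0,0,-10.3],[0,0,0],75],
    [[0,0,-9],[0,0,0],75]
  ]
}}

```text
time_s: 38.0
ee_pos: [429.8, -212.5, 148.9]
ee_rot: [-179.7, 0.6, 8.6]
force: [0.2, -0.2, 0.4]
gripper_width: 74.8
```

Run:
```python
from h import *
to(533,287,140,4.3)
f=grab("top"); zoom(f,430,180,510,300,5,"t21")
```

```text
t 38.0 pos [ 429.8 -212.5  148.9] [-179.7    0.6    8.6] shift [ 176.9 -478.4    9.2] turn [-0.2  0.6  4.3] w 74.8 F [ 0.2 -0.2  0.4] q [-28.  13. 107.  -0.  60. -36.]
```

View pics/t21.png

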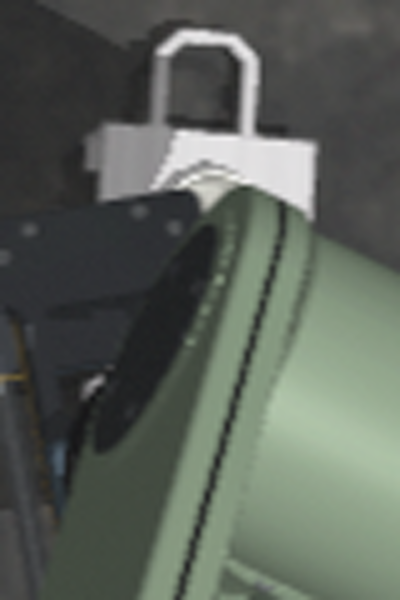

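Emit:
{"fn": "servo_tool", "kwargs": {
  "plan": [
    [[0,0.5,4],[8,-20,0],75],
    [[0,0,0],[15,-50,0],75],
    [[0,0,0],[15,-55,0],75],
    [[0,0,0],[15,-55,0],75],
    [[0,0,0],[15,-55,0],75],
    [[0,0,0],[15,-55,0],75],
    [[0,0,0],[15,-55,0],75],
    [[0,0,0],[15,-55,0],75],
    [[0,0,0],[12,-40,0],75],
    [[0,0,0],[5,-15,0],75]
  ]
}}

```text
time_s: 39.3
ee_pos: [526.6, 263.7, 143.7]
ee_rot: [-179.8, 0.5, 3.1]
force: [0.6, -0.4, 0.4]
gripper_width: 74.8
```

Run:
```python
from h import *
to(533.4,287.7,140,4.3)
f=grab("wrist","w22")
f=grab("top"); zoom(f,430,180,510,300,5,"t22")
```

```text
t 39.3 pos [526.6 263.7 143.7] [-179.8    0.5    3.1] shift [  8.1 -23.6   3.7] turn [-0.2  0.5 -1.2] w 74.8 F [ 0.6 -0.4  0.4] q [25. 23. 94.  0. 64. 22.]
```

View pics/w22.png

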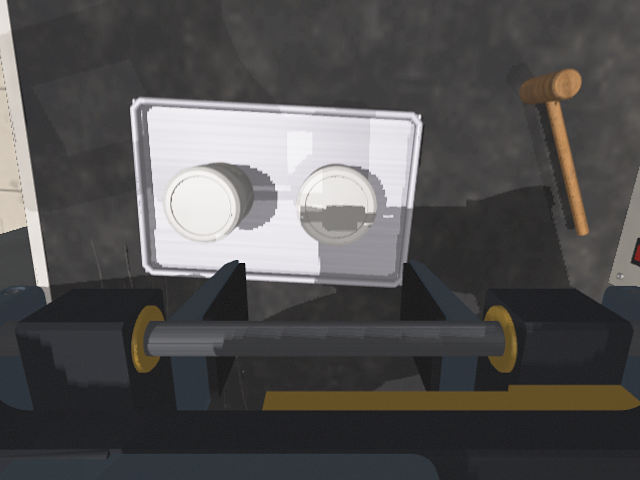

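View pics/t22.png

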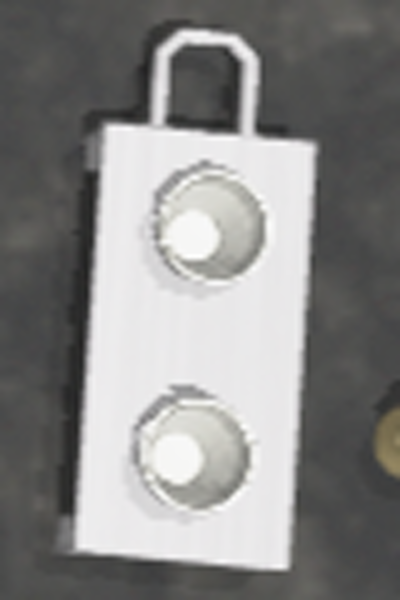

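Both crucibles look identically seated in the carrier from above. The tins stand at (203,203) and (338,205). Positioning over the low tin.

Emit:
{"fn": "servo_tool", "kwargs": {
  "plan": [
    [[-0.2,0.5,-1.2],[8,-23,10],72],
    [[0,0,0],[0,0,25],72],
    [[0,0,0],[0,0,25],72],
    [[0,0,0],[0,0,10],72],
    [[0,0,0],[0,0,0],72],
    [[0,0,0],[0,0,0],72],
    [[0,0,0],[0,0,0],72],
    [[0,0,0],[0,0,0],72],
    [[0,0,0],[0,0,0],72],
    [[0,0,0],[0,0,0],72]
  ]
}}

```text
time_s: 40.65
ee_pos: [535.5, 284.0, 73.7]
ee_rot: [180.0, -0.3, 3.9]
force: [0.4, 0.3, -0.4]
gripper_width: 71.8
```

Run:
```python
from h import *
to(533.4,287.7,13.5,4.3)
f=grab("wrist","w23")
```

```text
t 40.65 pos [535.5 284.   73.7] [180.   -0.3   3.9] shift [-2.2 -3.8 60.2] turn [ 0.  -0.3 -0.4] w 71.8 F [ 0.4  0.3 -0.4] q [27. 28. 97. -0. 55. 23.]
```

View pics/w23.png

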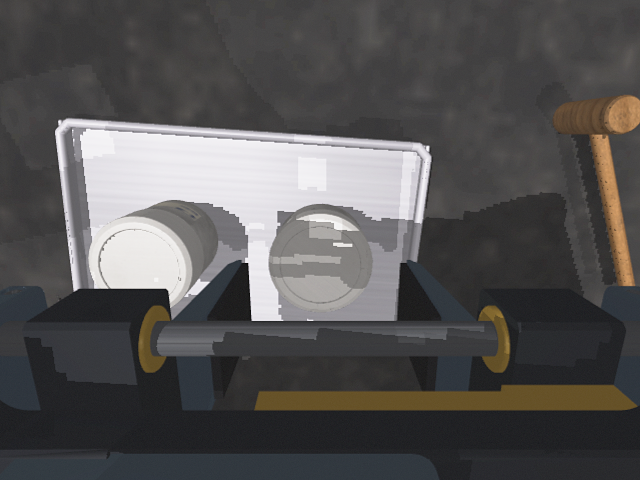

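Emit:
{"fn": "servo_tool", "kwargs": {
  "plan": [
    [[0,0,-0.4],[-2.5,-3.5,0],72],
    [[0,0,0],[0,0,12],72],
    [[0,0,0],[0,0,20],72],
    [[0,0,0],[0,0,16],72],
    [[0,0,0],[0,0,6],72],
    [[0,0,0],[0,0,2],72],
    [[0,0,0],[0,0,0],72],
    [[0,0,0],[0,0,0],72],
    [[0,0,0],[0,0,0],72],
    [[0,0,0],[0,0,0],72]
  ]
}}

```text
time_s: 41.95
ee_pos: [533.4, 288.1, 15.2]
ee_rot: [-180.0, -0.4, 4.4]
force: [-0.0, 0.2, 1.1]
gripper_width: 72.4
```

Emit:
{"fn": "servo_tool", "kwargs": {
  "plan": [
    [[0,0,0],[0,0,0],65],
    [[0,0,0],[0,0,0],50],
    [[0,0,0],[0,0,0],50],
    [[0,0,0],[0,0,0],50],
    [[0,0,0],[0,0,0],50],
    [[0,0,0],[0,0,0],50],
    [[0,0,0],[0,0,0],50],
    [[0,0,0],[0,0,0],50],
    [[0,0,0],[0,0,0],50],
    [[0,0,0],[0,0,0],50]
  ],
  "squeeze": 15
}}

```text
time_s: 43.2
ee_pos: [533.5, 288.2, 15.5]
ee_rot: [-180.0, -0.4, 4.4]
force: [-0.4, 0.1, -0.1]
gripper_width: 59.7
```

Run:
```python
from h import *
to(603,-71.9,130,4.3)
f=grab("wrist","w24")
```

```text
t 43.2 pos [533.5 288.2  15.5] [-180.    -0.4    4.4] shift [  42.6  364.3 -114.4] turn [-0.  -0.4  0.1] w 59.7 F [-0.4  0.1 -0.1] q [ 27.  31. 100.  -0.  48.  23.]
```

View pics/w24.png

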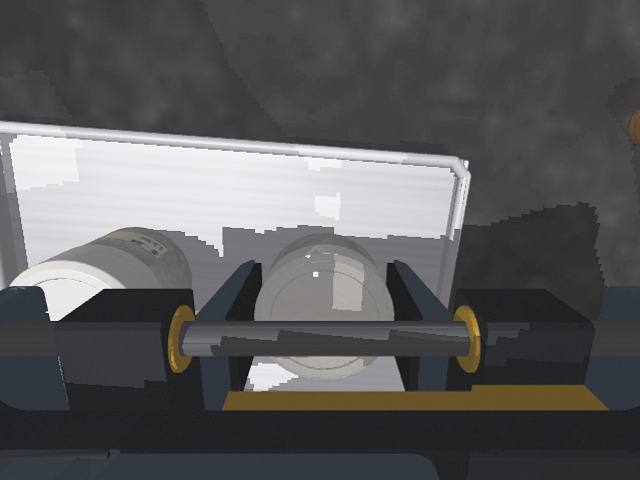

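Low tin held at 59.7 mm. Lifting and carrying it back to its ring on the y− side.

Emit:
{"fn": "servo_tool", "kwargs": {
  "plan": [
    [[0,0,0],[0,0,-15],50],
    [[0,0,0],[0,0,-35],50],
    [[0,0,0],[0,0,-45],50],
    [[0,0,0],[3,20,-20],50],
    [[0,0,0],[5,45,0],50],
    [[0,0,0],[7,58,0],50],
    [[0,0,0],[7,58,0],50],
    [[0,0,0],[7,58,0],50],
    [[0,0,0],[7,58,0],50],
    [[0,0,0],[4,30,0],50]
  ]
}}

```text
time_s: 44.5
ee_pos: [601.0, -41.5, 143.3]
ee_rot: [-179.9, -1.0, 4.7]
force: [0.5, 0.0, -1.9]
gripper_width: 59.4
```

Run:
```python
from h import *
to(604,-72.2,70,4.3)
```

```text
t 44.5 pos [601.  -41.5 143.3] [-179.9   -1.     4.7] shift [-0.8 30.9 73.3] turn [-0.1 -1.   0.4] w 59.4 F [ 0.5  0.  -1.9] q [ -5.  23.  93.   0.  63. -10.]
```

Emit:
{"fn": "servo_tool", "kwargs": {
  "plan": [
    [[0,-1,0.4],[0,15,0],50],
    [[0,0,0],[0,14,0],50],
    [[0,0,0],[0,0,10],50],
    [[0,0,0],[0,0,20],50],
    [[0,0,0],[0,0,20],50],
    [[0,0,0],[0,0,10],50],
    [[0,0,0],[0,0,0],50],
    [[0,0,0],[0,0,0],50],
    [[0,0,0],[0,0,0],50],
    [[0,0,0],[0,0,0],50]
  ]
}}

```text
time_s: 45.75
ee_pos: [603.1, -66.8, 82.9]
ee_rot: [-179.8, -0.0, 4.5]
force: [0.1, -0.2, -1.0]
gripper_width: 59.5
```

Run:
```python
from h import *
to(604,-72.2,45,4.3)
f=grab("wrist","w25")
```

```text
t 45.75 pos [603.1 -66.8  82.9] [-179.8   -0.     4.5] shift [ 0.4  5.6 37.9] turn [-0.2 -0.   0.2] w 59.5 F [ 0.1 -0.2 -1. ] q [ -8.  27.  96.   0.  57. -12.]
```

View pics/w25.png

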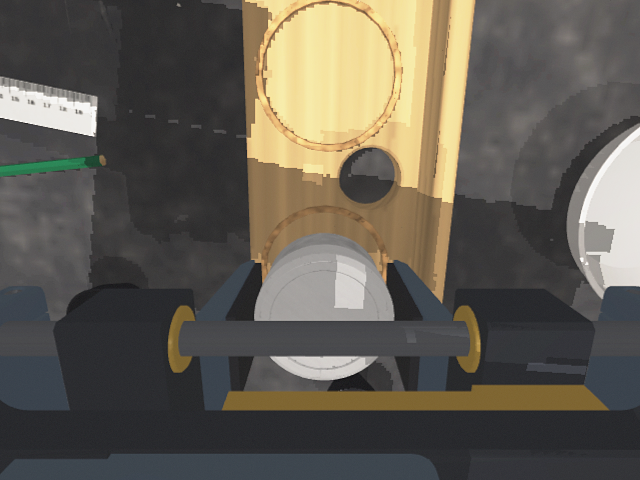

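The tin is in line with its ring. Making the lateral fix, then descending to just above the ring.

Emit:
{"fn": "servo_tool", "kwargs": {
  "plan": [
    [[0,0,0],[0.5,5.5,0],50],
    [[0,0,0],[0,0,10],50],
    [[0,0,0],[0,0,14],50],
    [[0,0,0],[0,0,8],50],
    [[0,0,0],[0,0,0],50],
    [[0,0,0],[0,0,0],50],
    [[0,0,0],[0,0,0],50],
    [[0,0,0],[0,0,0],50],
    [[0,0,0],[0,0,0],50],
    [[0,0,0],[0,0,0],50]
  ]
}}

```text
time_s: 47.05
ee_pos: [604.4, -72.8, 49.0]
ee_rot: [-179.8, -0.1, 4.5]
force: [0.2, 0.0, -1.9]
gripper_width: 59.9
```

Run:
```python
from h import *
to(604,-72.2,37.5,4.3)
f=grab("wrist","w26")
g=grab("scene"); zoom(g,300,210,420,290,6,"s26")
```

```text
t 47.05 pos [604.4 -72.8  49. ] [-1.798e+02 -1.000e-01  4.500e+00] shift [-0.3 -0.6 11.5] turn [-0.2 -0.1  0.2] w 59.9 F [ 0.2  0.  -1.9] q [ -8.  29.  98.   0.  53. -13.]
```

View pics/w26.png

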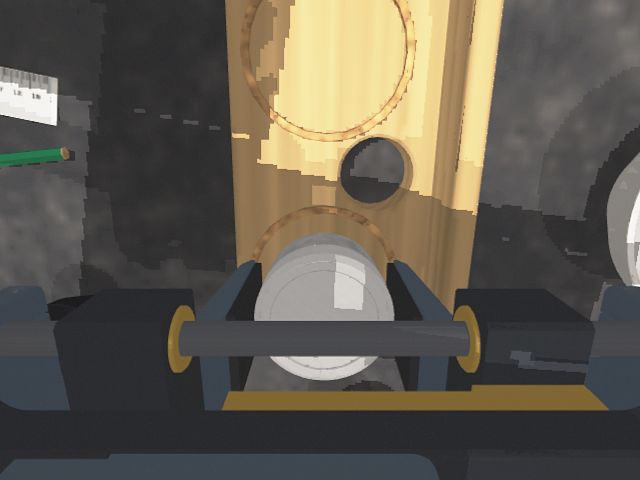

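View pics/s26.png

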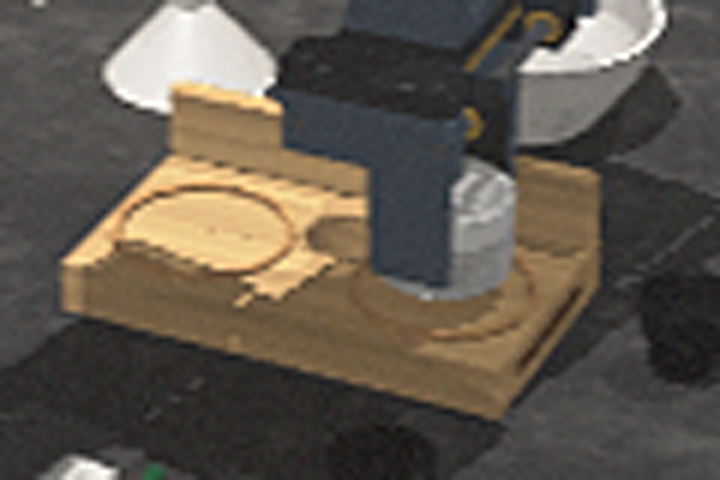

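The low tin hovers inside its ring. Lowering to the seat.

Emit:
{"fn": "servo_tool", "kwargs": {
  "plan": [
    [[0,0,0],[0,0,5],50],
    [[0,0,0],[0,0,4],50],
    [[0,0,0],[0,0,1.5],50],
    [[0,0,0],[0,0,0],50],
    [[0,0,0],[0,0,0],50],
    [[0,0,0],[0,0,0],50],
    [[0,0,0],[0,0,0],50],
    [[0,0,0],[0,0,0],50],
    [[0,0,0],[0,0,0],50],
    [[0,0,0],[0,0,0],50]
  ]
}}

```text
time_s: 48.4
ee_pos: [604.4, -72.7, 37.6]
ee_rot: [-179.8, -0.1, 4.5]
force: [-0.7, -0.4, -1.4]
gripper_width: 59.6
```

Emit:
{"fn": "servo_tool", "kwargs": {
  "plan": [
    [[0,0,0],[0,0,1],50],
    [[0,0,0],[0,0,0],50],
    [[0,0,0],[0,0,0],61],
    [[0,0,0],[0,0,0],65],
    [[0,0,0],[0,0,0],71],
    [[0,0,0],[0,0,0],71],
    [[0,0,0],[0,0,-12],71],
    [[0,0,0],[0,0,-30],71],
    [[0,0,0],[0,0,-40],71],
    [[0,0,0],[0,0,-30],71]
  ]
}}

```text
time_s: 49.65
ee_pos: [603.5, -73.0, 152.1]
ee_rot: [-179.8, 0.1, 4.5]
force: [0.0, -0.6, -0.7]
gripper_width: 71.1
```

Run:
```python
from h import *
to(440.2,286,140,4.3)
f=grab("wrist","w27")
```

```text
t 49.65 pos [603.5 -73.  152.1] [-1.798e+02  1.000e-01  4.500e+00] shift [-134.9 -370.6   14. ] turn [-0.2  0.1  0.2] w 71.1 F [ 0.  -0.6 -0.7] q [ -8.  24.  90.   0.  66. -13.]
```

View pics/w27.png

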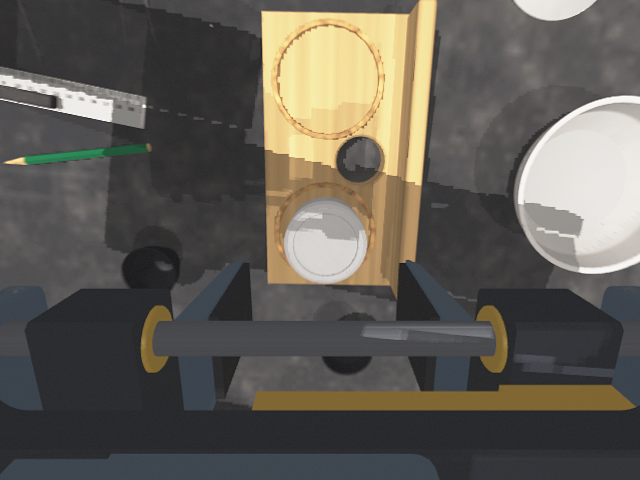

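The low tin is back in its ring, with the lid at (326,242). Going for the tall tin.

Emit:
{"fn": "servo_tool", "kwargs": {
  "plan": [
    [[0,0,0],[-8,-20,0],66],
    [[0,0,0],[-17,-48,0],66],
    [[0,0,0],[-18,-50,0],66],
    [[0,0,0],[-18,-50,0],66],
    [[0,0,0],[-18,-50,0],66],
    [[0,0,0],[-18,-50,0],66],
    [[0,0,0],[-18,-50,0],66],
    [[0,0,0],[-14,-38,0],66],
    [[0,0,0],[-5,-14,0],66],
    [[0,0,0],[0,0,0],66]
  ]
}}

```text
time_s: 50.95
ee_pos: [426.9, 299.7, 152.8]
ee_rot: [-179.9, 0.3, 4.6]
force: [-0.3, -0.0, 0.2]
gripper_width: 66.0
```

Run:
```python
from h import *
to(440.2,286,90,4.3)
f=grab("wrist","w28")
```

```text
t 50.95 pos [426.9 299.7 152.8] [-179.9    0.3    4.6] shift [12.5 14.9 62.7] turn [-0.1  0.3  0.3] w 66.0 F [-0.3 -0.   0.2] q [ 34.  16. 102.   0.  62.  29.]
```

View pics/w28.png

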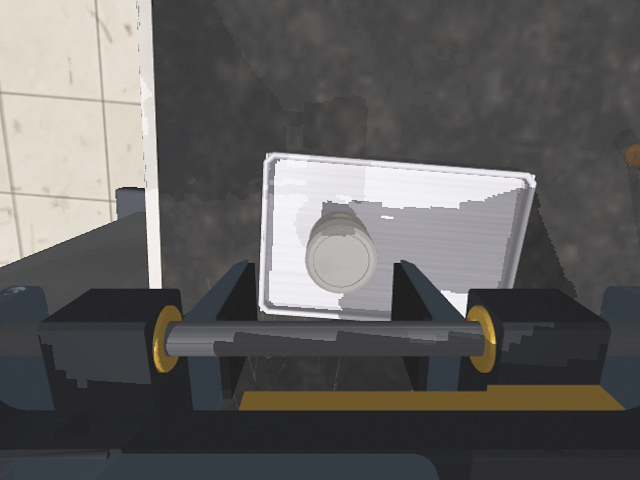

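The tall tin stands in the tray, lid at (340,260). Aligning over it.

Emit:
{"fn": "servo_tool", "kwargs": {
  "plan": [
    [[0,0.3,0.3],[12.5,14.5,0],66],
    [[0,0,0],[0,0,15],66],
    [[0,0,0],[0,0,25],66],
    [[0,0,0],[0,0,15],66],
    [[0,0,0],[0,0,0],66],
    [[0,0,0],[0,0,0],66],
    [[0,0,0],[0,0,0],66],
    [[0,0,0],[0,0,0],66],
    [[0,0,0],[0,0,0],66],
    [[0,0,0],[0,0,0],66]
  ]
}}

```text
time_s: 52.25
ee_pos: [445.1, 278.4, 94.7]
ee_rot: [-180.0, -0.1, 3.5]
force: [0.2, -1.1, -1.0]
gripper_width: 66.0
```

Run:
```python
from h import *
to(440.2,286,14,4.3)
f=grab("wrist","w29"); 
print(cast(f,330,256,60.5).round(1))
```

```text
t 52.25 pos [445.1 278.4  94.7] [-1.8e+02 -1.0e-01  3.5e+00] shift [-4.5 -7.9 80.7] turn [-0.  -0.1 -0.8] w 66.0 F [ 0.2 -1.1 -1. ] q [ 31.  20. 106.   0.  54.  27.]
[448.2 286.5  60.5]
```

View pics/w29.png

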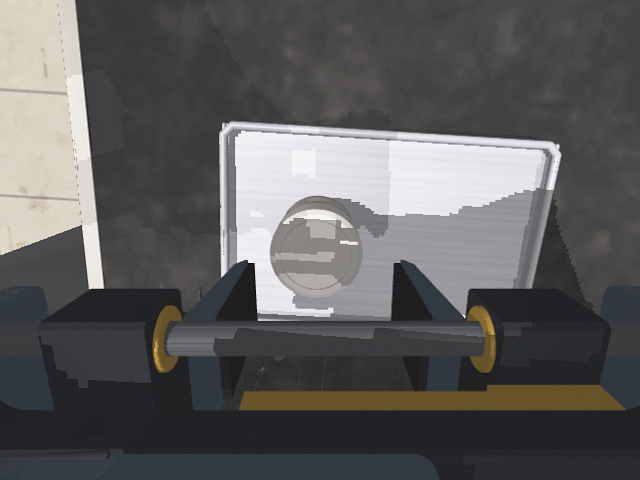

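The lid is centred at (316,252), which agrees with x≈440, y≈287.

Emit:
{"fn": "servo_tool", "kwargs": {
  "plan": [
    [[0,0,-0.8],[-4.5,-8,0],66],
    [[0,0,0],[0,0,0],66],
    [[0,0,0],[0,0,12],66],
    [[0,0,0],[0,0,20],66],
    [[0,0,0],[0,0,15],66],
    [[0,0,0],[0,0,0],66],
    [[0,0,0],[0,0,0],66],
    [[0,0,0],[0,0,0],66],
    [[0,0,0],[0,0,0],66],
    [[0,0,0],[0,0,0],66]
  ]
}}

```text
time_s: 53.55
ee_pos: [439.8, 287.1, 45.6]
ee_rot: [-179.9, -0.1, 4.4]
force: [-0.3, -0.5, -0.1]
gripper_width: 66.3
```

Run:
```python
from h import *
to(440.2,286,14,4.3)
f=grab("wrist","w30");
```

```text
t 53.55 pos [439.8 287.1  45.6] [-1.799e+02 -1.000e-01  4.400e+00] shift [ 0.2  1.1 31.6] turn [-0.1 -0.1  0.1] w 66.3 F [-0.3 -0.5 -0.1] q [ 32.  23. 109.   0.  47.  27.]
```

View pics/w30.png

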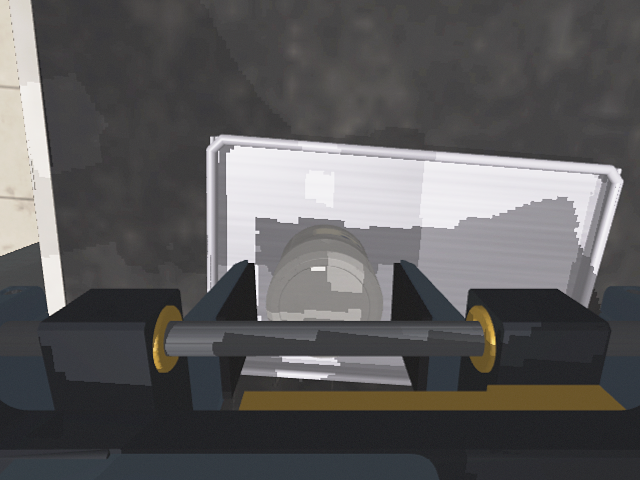

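The tin is between the fingers. Going down and gripping.

Emit:
{"fn": "servo_tool", "kwargs": {
  "plan": [
    [[0,0,0],[0,0.5,10],66],
    [[0,0,0],[0,0,12],66],
    [[0,0,0],[0,0,5],66],
    [[0,0,0],[0,0,1],66],
    [[0,0,0],[0,0,0],66],
    [[0,0,0],[0,0,0],66],
    [[0,0,0],[0,0,0],45],
    [[0,0,0],[0,0,0],45],
    [[0,0,0],[0,0,0],45],
    [[0,0,0],[0,0,0],45]
  ],
  "squeeze": 15
}}

```text
time_s: 54.85
ee_pos: [439.9, 286.5, 15.5]
ee_rot: [-179.9, -0.1, 4.4]
force: [0.9, 0.3, -1.1]
gripper_width: 52.6
```

Run:
```python
from h import *
to(597,40.8,140,4.3)
f=grab("wrist","w31");
```

```text
t 54.85 pos [439.9 286.5  15.5] [-1.799e+02 -1.000e-01  4.400e+00] shift [ 137.9  257.  -124.5] turn [-0.1 -0.1  0.1] w 52.6 F [ 0.9  0.3 -1.1] q [ 32.  26. 111.  -0.  43.  27.]
```

View pics/w31.png

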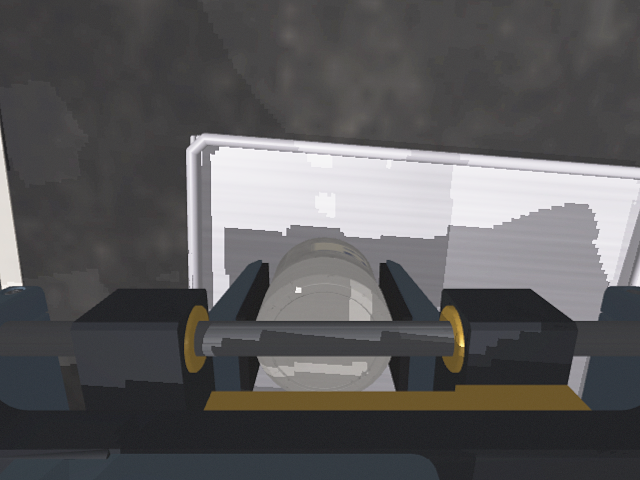

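Tall tin held at 52.6 mm. Lifting and carrying it back.

Emit:
{"fn": "servo_tool", "kwargs": {
  "plan": [
    [[0,0,0],[0,0,-15],45],
    [[0,0,0],[0,0,-35],45],
    [[0,0,0],[0,0,-45],45],
    [[0,0,0],[10,18,-15],45],
    [[0,0,0],[22,40,0],45],
    [[0,0,0],[25,46,0],45],
    [[0,0,0],[25,46,0],45],
    [[0,0,0],[25,46,0],45],
    [[0,0,0],[15,30,0],45],
    [[0,0,0],[0,0,0],45]
  ]
}}

```text
time_s: 56.15
ee_pos: [584.2, 64.9, 139.1]
ee_rot: [-179.8, -0.7, 4.6]
force: [0.1, 0.2, -1.8]
gripper_width: 52.6
```

Run:
```python
from h import *
to(597.3,40.5,90,4.3)
f=grab("wrist","w32");
```

```text
t 56.15 pos [584.2  64.9 139.1] [-179.8   -0.7    4.6] shift [10.5 25.5 49.1] turn [-0.2 -0.7  0.3] w 52.6 F [ 0.1  0.2 -1.8] q [ 5. 22. 95.  0. 62.  0.]
```

View pics/w32.png

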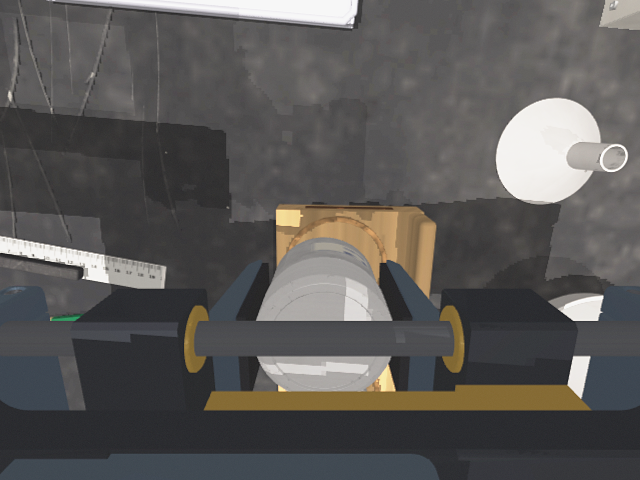

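Emit:
{"fn": "servo_tool", "kwargs": {
  "plan": [
    [[0,-0.7,0.3],[5,12,0],45],
    [[0,0,0],[5.5,12,0],45],
    [[0,0,0],[0,0,12],45],
    [[0,0,0],[0,0,25],45],
    [[0,0,0],[0,0,20],45],
    [[0,0,0],[0,0,5],45],
    [[0,0,0],[0,0,0],45],
    [[0,0,0],[0,0,0],45],
    [[0,0,0],[0,0,0],45],
    [[0,0,0],[0,0,0],45]
  ]
}}

```text
time_s: 57.45
ee_pos: [595.2, 45.4, 75.7]
ee_rot: [-179.7, 0.1, 4.6]
force: [-0.5, 1.2, -1.4]
gripper_width: 52.2
```

Run:
```python
from h import *
to(597.3,40.5,46,4.3)
f=grab("wrist","w33");
```

```text
t 57.45 pos [595.2  45.4  75.7] [-1.797e+02  1.000e-01  4.600e+00] shift [ 1.7  5.2 29.7] turn [-0.3  0.1  0.3] w 52.2 F [-0.5  1.2 -1.4] q [ 3. 27. 98.  0. 56. -2.]
```

View pics/w33.png

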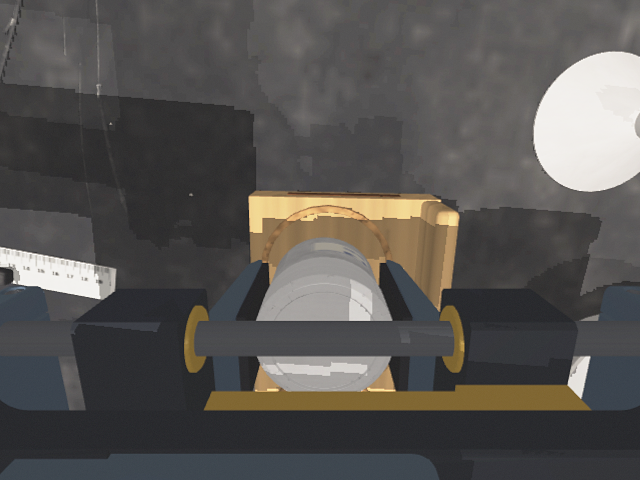

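The tin is just above its ring. Small lateral fix, then lower to about 9 mm above the seat.

Emit:
{"fn": "servo_tool", "kwargs": {
  "plan": [
    [[0,0,0],[1.7,5,0],45],
    [[0,0,0],[0,0,0],45],
    [[0,0,0],[0,0,10],45],
    [[0,0,0],[0,0,13],45],
    [[0,0,0],[0,0,5],45],
    [[0,0,0],[0,0,0],45],
    [[0,0,0],[0,0,0],45],
    [[0,0,0],[0,0,0],45],
    [[0,0,0],[0,0,0],45],
    [[0,0,0],[0,0,0],45]
  ]
}}

```text
time_s: 58.75
ee_pos: [597.6, 40.2, 45.8]
ee_rot: [-179.7, 0.0, 4.6]
force: [0.4, -0.4, -1.5]
gripper_width: 52.8
```

Run:
```python
from h import *
to(597.3,40.5,37.5,4.3)
g=grab("scene"); zoom(g,300,210,420,290,6,"s34")
```

```text
t 58.75 pos [597.6  40.2  45.8] [-179.7    0.     4.6] shift [-0.2 -0.3  8.3] turn [-0.3  0.   0.3] w 52.8 F [ 0.4 -0.4 -1.5] q [ 3. 29. 99.  0. 52. -2.]
```

View pics/s34.png

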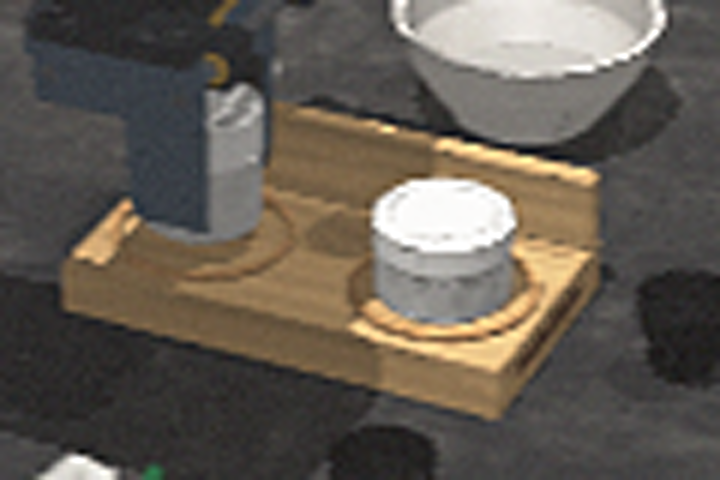

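The tall tin hovers inside its ring, and the low tin sits where it started. Lowering.

Emit:
{"fn": "servo_tool", "kwargs": {
  "plan": [
    [[0,0,0],[0,0,4],45],
    [[0,0,0],[0,0,3],45],
    [[0,0,0],[0,0,1],45],
    [[0,0,0],[0,0,0],45],
    [[0,0,0],[0,0,0],45],
    [[0,0,0],[0,0,0],45],
    [[0,0,0],[0,0,0],45],
    [[0,0,0],[0,0,0],45],
    [[0,0,0],[0,0,0],45],
    [[0,0,0],[0,0,0],45]
  ]
}}

```text
time_s: 60.05
ee_pos: [597.6, 40.3, 37.4]
ee_rot: [-179.7, 0.0, 4.6]
force: [0.0, -0.7, -1.4]
gripper_width: 52.8
```

Emit:
{"fn": "servo_tool", "kwargs": {
  "plan": [
    [[0,0,0],[0,0,0.7],45],
    [[0,0,0],[0,0,0],45],
    [[0,0,0],[0,0,0],54],
    [[0,0,0],[0,0,0],58],
    [[0,0,0],[0,0,0],65],
    [[0,0,0],[0,0,0],65],
    [[0,0,0],[0,0,-12],65],
    [[0,0,0],[0,0,-30],65],
    [[0,0,0],[0,0,-40],65],
    [[0,0,0],[0,0,-40],65]
  ]
}}

```text
time_s: 61.3
ee_pos: [596.4, 39.6, 161.7]
ee_rot: [-179.7, 0.3, 4.6]
force: [0.1, -0.1, 0.3]
gripper_width: 65.0
```

Emit:
{"fn": "servo_tool", "kwargs": {
  "plan": [
    [[0,0,0],[-20,-20,-10],65],
    [[0,0,0],[-40,-40,0],65],
    [[0,0,0],[-40,-40,0],65],
    [[0,0,0],[-40,-40,0],65],
    [[0,0,0],[-20,-20,0],65],
    [[0,0,0],[0,0,0],65],
    [[0,0,0],[0,0,0],65],
    [[0,0,0],[0,0,0],65],
    [[0,0,0],[0,0,0],65],
    [[0,0,0],[0,0,0],65]
  ]
}}

```text
time_s: 62.55
ee_pos: [426.7, 188.9, 182.9]
ee_rot: [-179.6, -0.9, 4.3]
force: [0.1, -0.1, -0.1]
gripper_width: 64.8
```

Run:
```python
from h import *
to(597.3,40.5,37.5,4.3)
g=grab("scene"); zoom(g,300,210,510,340,3.7,"s35")
f=grab("top","t35"); im=f["pixels"].astype(int); zoom(f,260,150,390,235,6,"t35z")
mx=im.max(2); mn=im.min(2); white=((mn>200)&(mx-mn<25)).astype(np.uint8)
for nm,x0,z in [("tall",275,82),("low",335,64)]:
    w=np.zeros_like(white); w[175:215,x0:x0+40]=white[175:215,x0:x0+40]
    n,l,s,c=cv2.connectedComponentsWithStats(w); i=1+np.argmax(s[1:,4])
    cs,_=cv2.findContours((l==i).astype(np.uint8),0,1); e=cv2.fitEllipse(max(cs,key=len)); print(nm,s[i],cast(f,*e[0],z).round(1))
```

```text
t 62.55 pos [426.7 188.9 182.9] [-179.6   -0.9    4.3] shift [156.7 161.8 146.8] turn [-0.4 -0.9 -0. ] w 64.8 F [ 0.1 -0.1 -0.1] q [ 22.   9. 107.   0.  63.  18.]
tall [280 182  29  28 603] [598.9  40.3  82. ]
low [338 178  31  30 715] [605.7 -72.9  64. ]
```

View pics/s35.png

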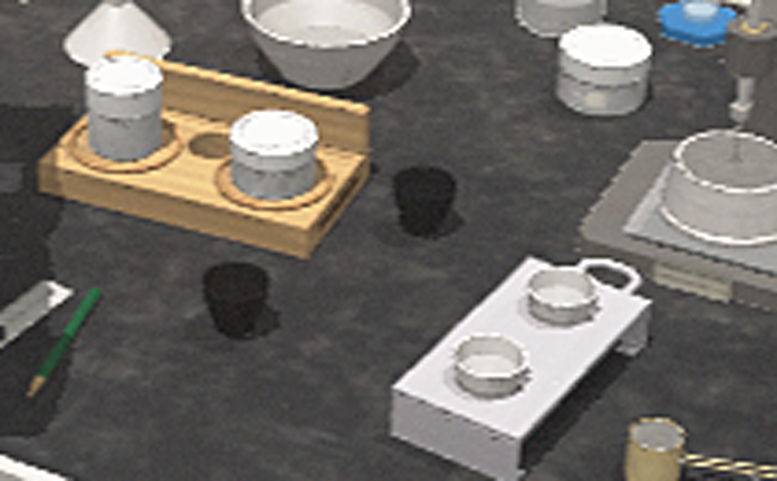

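View pics/t35.png

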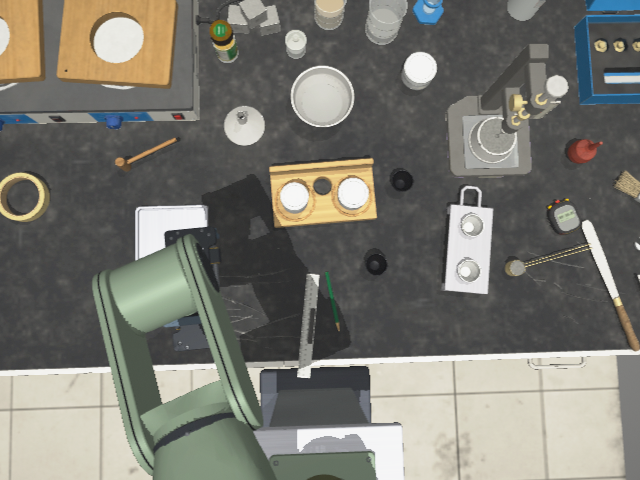

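View pics/t35z.png

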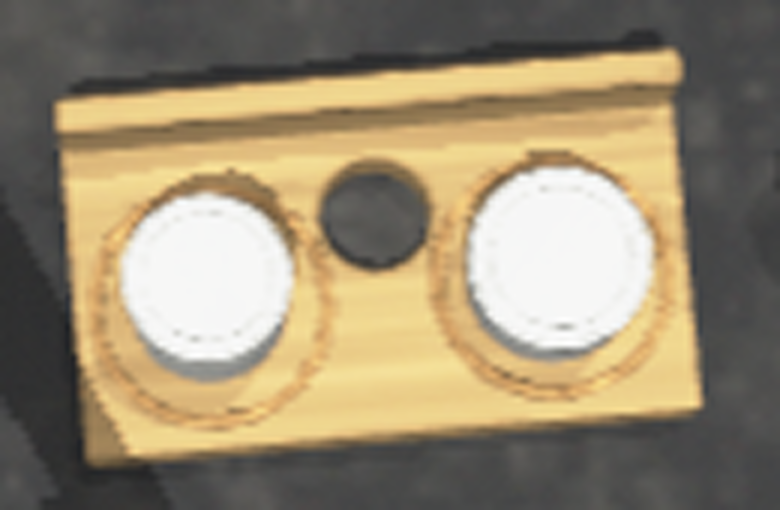

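Both tins are back in their own rings: tall at (294,196) and low at (353,193), each about 2 mm from where it started. Both crucibles are seated in the carrier, and the arm is clear of everything. Handing in.

Run:
```python
from workcell import env
print(env.job_done())
```

```text
the job is handed in; nothing more can be done
None
```

The job is done and handed in at about 63 s of the 120 s allowed. I set both tins aside on the aluminium tray, seated the crucible in the carrier's free hole, and then put each tin back in its own cork ring.

- **Tins:** in the last top view the tall tin is in the left (y+) ring and the low tin in the right (y−) ring. Both look upright and measure about 2.3 mm from where they started, inside the 15 mm limit.
- **Crucible:** it was let go within about 1 mm of the measured hole centre, with the tool within 0.1 mm of the height I worked out for a full seat. I did not remeasure its position after release. In the top and scene views it sits upright and looks as deep as its neighbour.
- **Other crucible:** it looks unmoved in the before and after pictures, but I judged that by eye.
- **Forces:** the force readings stayed below about 2.5 N throughout.
- **Arm:** it was parked clear of everything before handing in.

No check failed. The largest disagreement was between the wrist and top cameras on the centre of the tall tin's ring, about 4.5 mm. I put that tin back at its pick-up position instead of relying on either reading.

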